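# Fetch a jar from the latched lock-up and shut the gate again

## Task

Lift the latch of the small lock-up by squeezing its red thumb lever towards the black grip, swing the gate wide open, take the glass jar out from under the half roof and stand it upright in the middle of the round wooden disc. Then swing the gate fully shut so that the latch bar drops back into its catch, and do not disturb the dust blower, the eye loupe or the blue ball.

Things in the scene. Friction and masses are not known exactly. Their poses are not given: they have to be found in the camera images.
- locker: grey sheet-metal lock-up, fixed, 125 mm deep (x), 156 mm wide (y). Origin: centre of its underside; x points inward from the gate to the closed back, y left seen from the front, z up. Floor 4 mm thick, inner width 144 mm. Side walls 45 mm high, from x = 4 mm to the back 95 mm. Front posts 10 mm thick, 68 mm high at x = -62, y = +75 and -75 mm
- roof_edge (a point): middle of the front edge of the blue half roof, on its underside, 93 mm up, at x = -1 mm, y = 0 of the locker (same axes). The roof runs from here to the back, top at 100 mm; in front of it the lock-up is open above
- catch (a point): top of the fixed catch hook that holds the latch bar, 62 mm up, at x = -82, y = -88 mm of the locker (same axes); 4 mm thick, with a ramp on its outer side down to x = -105 mm
- gate (a joint): swing of the barred steel gate, rad: 0 fully shut, grows as the free end comes out towards the robot (clockwise from above), end stop 1.9; light friction, it stays where it is left. Gate 142 mm wide, 6 mm thick, top edge 65 mm up; hinge line upright at x = -62, y = +75 mm of the locker
- latch_bar (a joint): tilt of the latch bar on the gate, rad: 0 level (in the catch when the gate is shut), end stop 0.30 (lever fully squeezed). Falls back by its own weight. Bar 8 x 92 x 10 mm, pivot 70 mm from the hinge line, 50 mm up; it reaches 96 mm beyond the pivot at the free end and clears the catch above about 0.22. Pushed shut when down, it rides up the catch's ramp
- gate_hinge (a point): point on the gate's hinge line, 40 mm above the locker's underside; axes turn with the gate: -y along the gate from the hinge to the free end, -x out of its outer face (towards the robot when shut), z up
- grip_pinch (a point): on the gate, 88 mm up, midway between black grip and red lever when fully squeezed: 57.5 mm from the hinge line, 22 mm in front of the gate's middle plane; axes as gate_hinge. Grip (hinge side) and lever stand upright, 16 mm deep (x), 10 mm thick (y), tops about 105 mm up; over both 35 mm squeezed, about 47 mm at rest, the lever then leaning to the free end
- lever_tip (a point): near the upper end of the red thumb lever, 56 mm from the latch pivot
- jar: small round glass jar with a black lid that does not turn, 45 mm diameter, 40 mm high, 0.11 kg, standing on the lock-up's floor partly under the roof; origin: centre of its underside, z up
- disc: round wooden disc (slice of a branch), about 108 mm diameter, 14 mm thick, fixed; origin: centre of its underside
- blower: red rubber dust blower with a thin upright nozzle, 48 mm diameter, 108 mm high, loose; origin: centre of its underside
- loupe: black flared eye loupe, 36 mm diameter, 39 mm high, loose; origin: centre of its underside
- ball: blue rubber ball on a black foot ring, 52 mm diameter, loose; origin: centre of its underside

How it is judged:
By the outcome, as a careful person would: the job done as asked, in the order asked, and still so for the second after the job is handed in, with the robot touching nothing.
It also fails if it takes over 72 s, if anything falls off the work surface, if the arm or the gripper's body presses on something with over 40 N, if the wrist force passes 120 N, or if a joint passes its speed limit or range.

## Robot

A 6-joint arm with a two-finger parallel gripper is mounted at the origin on a cart in front of the work surface, level with it; the furniture and walls round the work are solid. World frame = base frame: x ahead of the robot, y to its left, z up, the work surface at z = 0. Lengths are in m, angles in rad, forces in N, time in s.
With the tool pointing down it reaches from about 0.325 to 0.9 m from the base axis. Payload 3.5 kg.
Tool frame: the origin (TCP) lies between the finger pads; the fingertips stand 11 mm ahead of it and the grasp point (between the pads) lies 8 mm behind it (robot.finger_overhang is the distance from the TCP to the fingertips, in m); x points along the fingers, y is the direction in which the jaws open and shut, and the axes are right-handed (so a half turn about x gives the same grasp; the last joint's range is limited). The gripper opens to 85 mm and grips with 20 to 120 N. Pads are 22 mm wide; open, the fingers measure 114 mm over their backs; the gripper's body (76 mm by 85 mm) begins 54 mm behind the grasp point. The pads swing forward as they close: fully open they stand 13 mm farther back than shut.
Start: joints at [-1.44, 0.276, -0.026, 1.268, 0, 1.467], TCP at [0.145, -0.608, 0.242] pointing down, gripper open.
Joint ranges: [-3.12, 3.12], [-0.85, 1.88], [-1.08, 1.24], [-1.95, 2.15], [-1.57, 1.53], [-3.14, 3.14]. Speed limits (rad/s): [2.57, 2.57, 3.14, 3.14, 3.14, 3.14].

## Interface

Orientations are given as a 3x3 rotation matrix whose columns are the frame's x, y, z axes.
In Python, from station import robot gives the robot as it stands.
- The arm moves only by the shell command python3 -m jog 'ROWS'. ROWS is a JSON object of lists of equal length, an entry for each row: "rot": the turn, a rotation vector about the tool's x, y, z in rad, a list of three; "translation": the shift along the tool's x, y, z in cm, a list of three; "claw": the opening, from 0 (shut) to 1 (fully open). A call has exactly 8 rows; each row is the pose to reach, as a shift and turn from the pose measured when the call began, along the tool's axes at that moment; what a row does not reach only later rows make up. A row lasts 1/10 s, in which the tool goes at most 50 mm and 8.59 degrees, less where a joint would pass 70% of its speed; a pose out of reach is approached as far as the arm can. A call with a gripper value outside its range is refused whole. The fingers move at their own pace and stop on an object; the grip force is fixed at half the most. Time passes only in rows, so rows that repeat a pose let the fingers close, or fill a call up. It gives the time, the measured TCP pose, the force and the opening at its end, in the units of the state.
- robot.read_state(): the state, without advancing time (a new reading comes with each control period).
- robot.snapshot(name): name is "side" or "top" or "wrist"; returns a dict with "img" (384x512x3 uint8, blue, green, red), "fovy" (degrees; the focal length in pixels is half the picture's height over the tangent of half this angle, whatever the lens; pixels are square), "cx", "cy" (the principal point, pixels), "k1" (the pictures are not rectified: a ray, as slopes to the right and down, at radius r is drawn at 1 + k1 r^2 times it, then the intrinsics apply), "eye" and "orientation" of the camera in the world; the wrist camera has in their place "tool_from_camera" (4x4, takes a point from camera to tool coordinates, whose origin is the TCP and whose axes are the tool frame's). Camera axes: x right, y down, z forward; pixel columns grow to the right and rows downward; lengths in m; the calibration is good to about 2 mm. A picture is of the moment at which its call begins: read the wrist's pose just before it. There is no depth.
- robot.close_job(): hands the job in, once; it reports no verdict.
The state is a dict: "t": time; "joint_pos": joint angles; "qvel": joint speeds; "tau": joint torques, N m; "position": TCP position; "ee_rot": TCP orientation; "contact_force": force on the tool from outside, world axes, zero at the start; "moment": the same for the moment, N m; "finger_gap": opening from 0.0 (shut) to 1.0 (fully open).
Only numpy, scipy, OpenCV 4.12 (cv2) and the standard library are available. Lean on these libraries where they do the work, as an engineer would, in place of code of your own. Each camera call takes 0.05 s, during which the arm holds its last target.

## Working session

There is one attempt and no reset: what is moved stays moved. The work goes in short steps, Python scripts to look and compute and a shell command to move; the robot and the scene stay as the last step left them, time stands still between calls to the robot, and variables do not carry over. Pictures are saved under pics/ and viewed, and the job is handed in when it is done.

```bash
ls; mkdir -p pics; python3 - <<'E'
from station import robot
import cv2,json,numpy as np,pickle
s=robot.read_state();print(s)
d={}
for n in ["side","top","wrist"]:
    r=robot.snapshot(n);cv2.imwrite(f"pics/{n}0.png",r["img"]);d[n]=r
    print(n,{k:v for k,v in r.items() if k!="img"})
pickle.dump((s,d),open("snap0.pkl","wb"))
E
```

```text
pics
{'t': 0.0, 'joint_pos': array([-1.44041777e+00,  2.77161658e-01, -2.79217832e-02,  1.26800083e+00,
        1.20301820e-05,  1.46739819e+00]), 'qvel': array([ 0.00219689, -0.00415581, -0.00076796,  0.00112771, -0.00070794,
        0.00011009]), 'tau': array([-6.26719866e-04, -4.45499539e+01,  2.95206124e+01,  1.62019674e-02,
       -1.33175386e-04,  1.44287850e-05]), 'position': array([ 0.14467692, -0.60722977,  0.24112262]), 'ee_rot': array([[-2.85526254e-04,  2.31652797e-01, -9.72798489e-01],
       [ 2.27008879e-03, -9.72795872e-01, -2.31652840e-01],
       [-9.99997383e-01, -2.27448191e-03, -2.48113656e-04]]), 'contact_force': array([ 0.26666255, -0.90161718,  1.01014499]), 'moment': array([ 0.02132992, -0.02481716, -0.00746274]), 'finger_gap': 1.0008700471218834}
side {'fovy': 48.26494143317644, 'cx': 260.60297730959064, 'cy': 199.19391240728143, 'k1': -0.04588142383707913, 'eye': array([-0.02691939,  0.90122141,  0.75750841]), 'orientation': array([[-0.87104837, -0.25992438,  0.41679017],
       [-0.49117118,  0.45216316, -0.74451283],
       [ 0.00505987, -0.85322201, -0.52152335]])}
top {'fovy': 43.133526590178434, 'cx': 258.7022571811002, 'cy': 186.7539321179636, 'k1': -0.14527941370645267, 'eye': array([ 0.15711567, -0.05673617,  1.8850411 ]), 'orientation': array([[ 1.56075603e-02, -9.81174983e-01,  1.92489111e-01],
       [-9.99878143e-01, -1.52537364e-02,  3.32005212e-03],
       [-3.21373922e-04, -1.92517473e-01, -9.81293493e-01]])}
wrist {'fovy': 67.54024596119675, 'cx': 255.94281340227735, 'cy': 186.83960962084274, 'k1': -0.02047358419742729, 'tool_from_camera': array([[ 1.03733817e-03, -3.20277507e-01,  9.47323198e-01,
        -1.30541754e-01],
       [ 9.99998900e-01, -6.71903718e-04, -1.32218094e-03,
        -5.28571746e-04],
       [ 1.05997480e-03,  9.47323528e-01,  3.20276458e-01,
        -8.23364738e-02],
       [ 0.00000000e+00,  0.00000000e+00,  0.00000000e+00,
         1.00000000e+00]])}
```

View pics/side0.png

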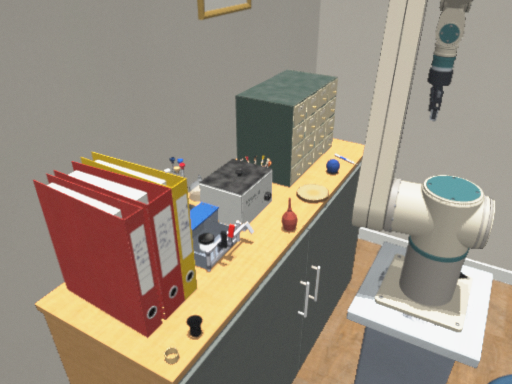

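View pics/top0.png

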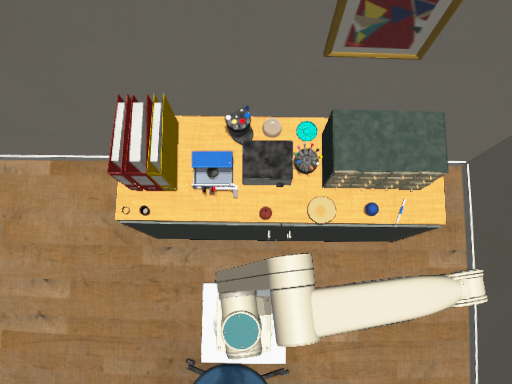

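View pics/wrist0.png

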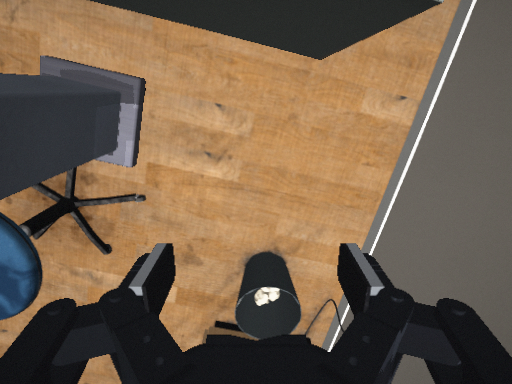

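The overview shows the lock-up at top-view pixel (213,172) with its gate at the bottom, towards the robot. The disc is at (321,210), the blower at (265,213), the loupe at (145,211) and the ball at (372,209). I'll zoom in next.

```bash
cat > h.py <<'E'
import numpy as np,cv2,pickle
def f_of(r): return r["img"].shape[0]/2/np.tan(np.radians(r["fovy"])/2)
def pose(r,s=None):
    if "eye" in r: return np.array(r["orientation"]),np.array(r["eye"])
    T=r["tool_from_camera"];R=s["ee_rot"];return R@T[:3,:3],s["position"]+R@T[:3,3]
def ray(r,u,v,s=None):
    f=f_of(r);x=(u-r["cx"])/f;y=(v-r["cy"])/f
    rd=np.hypot(x,y);q=rd
    for _ in range(30): q=rd/(1+r["k1"]*q*q)
    k=q/rd if rd>0 else 1
    R,e=pose(r,s);return e,R@np.array([x*k,y*k,1])
def onz(r,u,v,z,s=None):
    e,d=ray(r,u,v,s);return e+d*(z-e[2])/d[2]
def proj(r,p,s=None):
    R,e=pose(r,s);c=(np.atleast_2d(p)-e)@R;x=c[:,:2]/c[:,2:];k=1+r["k1"]*(x**2).sum(1,keepdims=True)
    return x*k*f_of(r)+[r["cx"],r["cy"]]
def crop(r,x0,y0,x1,y1,name,k=4):
    im=r["img"][y0:y1,x0:x1];cv2.imwrite(name,cv2.resize(im,None,fx=k,fy=k,interpolation=cv2.INTER_CUBIC))
E
python3 - <<'E'
from h import *
s,d=pickle.load(open("snap0.pkl","rb"))
crop(d["top"],110,140,250,230,"pics/topc.png",5)
crop(d["top"],230,160,410,230,"pics/topd.png",4)
crop(d["side"],160,140,340,300,"pics/sidec.png",4)
for n,u,v,z in [("disc",321.5,210,.014),("blower",265,213,.03),("ball",372,209,.03),("loupe",145,210.5,.02),("jar",212,172,.04)]:
    print(n,onz(d["top"],u,v,z).round(4))
E
```

```text
disc [ 0.4356 -0.2967  0.014 ]
blower [ 0.4183 -0.0763  0.03  ]
ball [ 0.4397 -0.4924  0.03  ]
loupe [0.4215 0.3924 0.02  ]
jar [0.5748 0.1325 0.04  ]
```

View pics/topc.png

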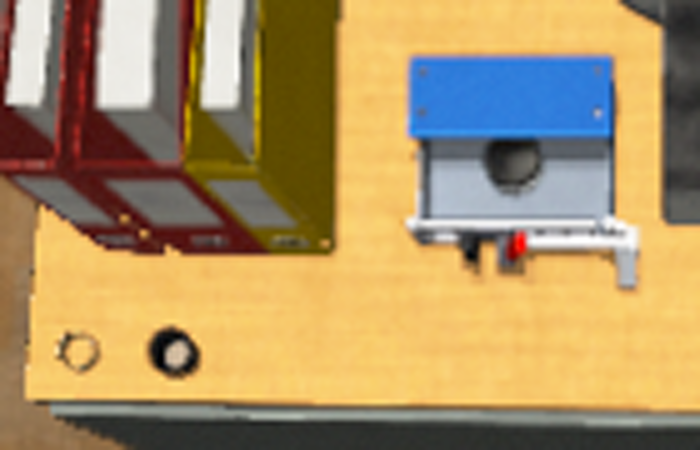

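View pics/topd.png

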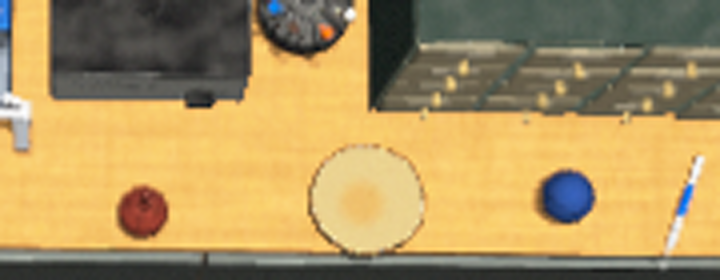

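View pics/sidec.png

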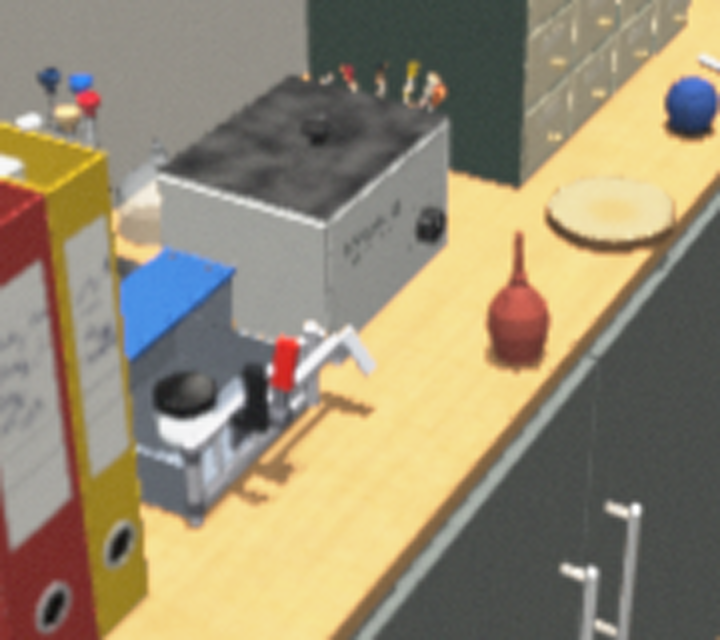

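```bash
python3 - <<'E'
from h import *
s,d=pickle.load(open("snap0.pkl","rb"));t=d["top"];sd=d["side"]
tc=lambda x,y:(110+x/5-.4,140+y/5-.4)
scc=lambda x,y:(160+x/4-.4,140+y/4-.4)
for n,p,z in [("TL",(411,57),.1),("TR",(612,57),.1),("BL",(411,136),.1),("BR",(612,137),.1),("red",(517,245),.1),("blk",(470,248),.1),("hook",(627,285),.05),("barR",(637,230),.055),("gateTL",(408,222),.065),("jar",(513,165),.04)]:
    print(n,onz(t,*tc(*p),z).round(4))
for n,p,z in [("roofR",(235,268),.1),("jartop",(185,392),.044),("blktop",(255,367),.105),("redtop",(287,342),.105),("hookend",(367,372),.03)]:
    print("s",n,onz(sd,*scc(*p),z).round(4))
E
```

```text
TL [0.6422 0.2066 0.1   ]
TR [0.6443 0.053  0.1   ]
BL [0.5803 0.2038 0.1   ]
BR [0.5817 0.0513 0.1   ]
red [0.4976 0.1204 0.1   ]
blk [0.4947 0.1557 0.1   ]
hook [0.4772 0.0398 0.05  ]
barR [0.5193 0.0329 0.055 ]
gateTL [0.5209 0.2083 0.065 ]
jar [0.5724 0.1317 0.04  ]
s roofR [0.5834 0.0582 0.1   ]
s jartop [0.5748 0.1372 0.044 ]
s blktop [0.4998 0.1576 0.105 ]
s redtop [0.4971 0.1234 0.105 ]
s hookend [0.4868 0.037  0.03  ]
```

```bash
cat >> h.py <<'E'
from scipy.spatial.transform import Rotation as Ro
def down(psi): # tool x down, tool y at azimuth psi
    x=np.array([0,0,-1.]);y=np.array([np.cos(psi),np.sin(psi),0]);return np.c_[x,y,np.cross(x,y)]
def rel(s,p,R=None):
    R0=s["ee_rot"];t=R0.T@(np.array(p)-s["position"])*100
    rv=np.zeros(3) if R is None else Ro.from_matrix(R0.T@R).as_rotvec()
    print("t cm",t.round(2),"rot",rv.round(3))
def st():
    from station import robot
    s=robot.read_state();print("t",round(s["t"],2),"p",s["position"].round(4),"q",s["joint_pos"].round(3),"F",s["contact_force"].round(1),"gap",round(s["finger_gap"],3));return s
E
python3 -m jog '{"translation":[[0,-4,-3],[0,-8,-6],[0,-12,-9],[0,-16,-12],[-1,-20,-15],[-1,-24,-18],[-1,-28,-20.5],[-1,-32,-23]],"rot":[[-0.14,0,0],[-0.28,0,0],[-0.42,0,0],[-0.56,0,0],[-0.7,0,0],[-0.84,0,0],[-0.98,0,0],[-1.12,0,0]],"claw":[1,1,1,1,1,1,1,1]}'
python3 - <<'E'
from h import *
s=st();rel(s,[.45,.13,.26],down(np.pi/2))
E
```

```text
t: 0.95
position: [0.2945, -0.2408, 0.2519]
ee_rot: [[0.0, 0.978, -0.21], [0.002, -0.21, -0.978], [-1.0, -0.0, -0.002]]
contact_force: [1.1, -0.5, -0.1]
finger_gap: 1.001
t 0.95 p [ 0.2945 -0.2408  0.2519] q [-8.570e-01 -1.760e-01 -4.850e-01  1.263e+00  1.000e-03  9.260e-01] F [ 1.1 -0.5 -0.1] gap 1.001
t cm [ -0.74   7.41 -39.52] rot [-1.783e+00 -1.000e-03 -1.000e-03]
```

```bash
python3 -m jog '{"translation":[[0,1,-5],[0,2,-10],[0,3,-15],[0,4,-20],[-0.5,5,-25],[-0.7,6,-30],[-0.7,7,-35],[-0.7,7.4,-39.5]],"rot":[[-0.14,0,0],[-0.28,0,0],[-0.42,0,0],[-0.56,0,0],[-0.7,0,0],[-0.84,0,0],[-0.98,0,0],[-1.12,0,0]],"claw":[1,1,1,1,1,1,1,1]}'
python3 -m jog '{"translation":[[0,0,0],[0,0,0],[0,0,0],[0,0,0],[0,0,0],[0,0,0],[0,0,0],[0,0,0]],"rot":[[-0.14,0,0],[-0.28,0,0],[-0.42,0,0],[-0.56,0,0],[-0.66,0,0],[-0.66,0,0],[-0.66,0,0],[-0.66,0,0]],"claw":[1,1,1,1,1,1,1,1]}'
python3 - <<'E'
from h import *
from station import robot
s=st();r=robot.snapshot("wrist");cv2.imwrite("pics/w1.png",r["img"]);pickle.dump((s,r),open("w1.pkl","wb"))
E
```

```text
t: 1.75
position: [0.4491, 0.128, 0.2597]
ee_rot: [[0.001, 0.61, 0.792], [0.002, 0.792, -0.61], [-1.0, 0.002, -0.0]]
contact_force: [1.7, -0.6, 0.4]
finger_gap: 0.995
t: 2.55
position: [0.449, 0.128, 0.2596]
ee_rot: [[0.001, -0.002, 1.0], [0.002, 1.0, 0.002], [-1.0, 0.002, 0.001]]
contact_force: [-0.3, 0.2, 0.7]
finger_gap: 1.002
t 2.55 p [0.449  0.128  0.2596] q [ 1.380e-01 -1.700e-02 -3.270e-01  1.259e+00  1.000e-03  1.360e-01] F [-0.3  0.2  0.7] gap 1.002
```

View pics/w1.png

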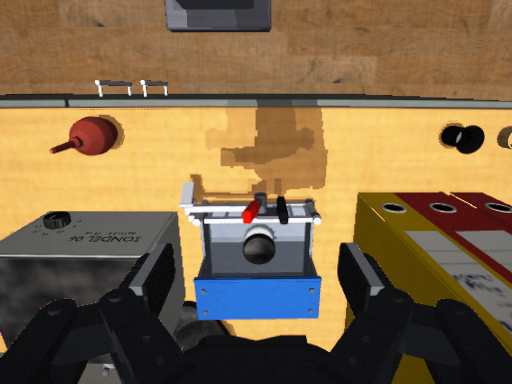

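The wrist view shows the lock-up centred: roof (195-320, 275-318), lever at (251,211), grip at (283,210), jar at (259,245). The catch ramp is at (187,190).

```bash
python3 - <<'E'
from h import *
s,r=pickle.load(open("w1.pkl","rb"))
crop(r,175,175,335,325,"pics/w1c.png",5)
E
```

```text
(no output)
```

View pics/w1c.png

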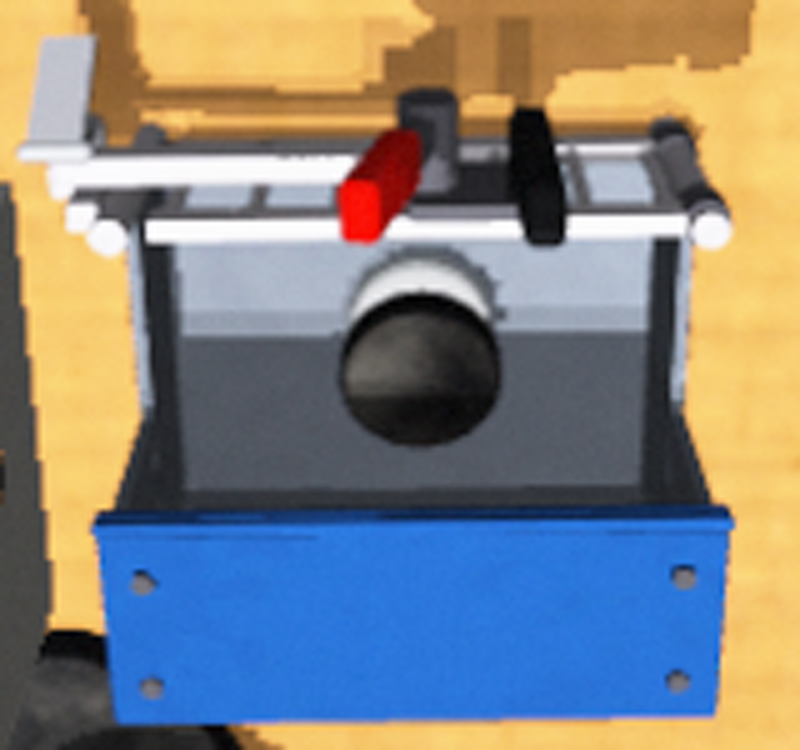

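```bash
python3 - <<'E'
from h import *
from scipy.optimize import least_squares
s,r=pickle.load(open("w1.pkl","rb"));s0,d=pickle.load(open("snap0.pkl","rb"));t=d["top"];sd=d["side"]
wc=lambda x,y:np.array((175+x/5-.4,175+y/5-.4)); tc=lambda x,y:np.array((110+x/5-.4,140+y/5-.4)); sc=lambda x,y:np.array((160+x/4-.4,140+y/4-.4))
obs=[(0,(-.062,.075,.068),wc(712,230)),(0,(-.062,-.075,.068),wc(107,236)),
(0,(-.001,-.078,.1),wc(98,532)),(0,(-.001,.078,.1),wc(733,528)),(0,(.0625,-.078,.1),wc(118,722)),(0,(.0625,.078,.1),wc(716,716)),
(1,(-.001,.078,.1),tc(411,136)),(1,(-.001,-.078,.1),tc(612,137)),(1,(.0625,.078,.1),tc(411,57)),(1,(.0625,-.078,.1),tc(612,57)),(2,(-.001,-.078,.1),sc(235,268))]
cam=[r,t,sd]
def L(q,p): c,n=np.cos(q[2]),np.sin(q[2]);p=np.array(p);return np.array([q[0]+c*p[0]-n*p[1],q[1]+n*p[0]+c*p[1],p[2]])
def res(q,which=(0,1,2)):
    return np.concatenate([proj(cam[c],L(q,p),s)[0]-u for c,p,u in obs if c in which])
for w in [(0,),(1,),(0,1,2)]:
    o=least_squares(res,[.58,.13,0],args=(w,));print(w,o.x.round(4));
    if len(w)!=2: print(o.fun.reshape(-1,2).round(1).tolist())
for n,p,z in [("jarlid",(420,370),.044),("lever",(360,210),.105),("grip",(546,222),.105)]:
    print(n,onz(r,*wc(*p),z,s).round(4))
E
```

```text
(0,) [0.5823 0.1309 0.012 ]
[[0.5, -0.0], [0.2, 0.1], [-1.6, -1.4], [1.2, -2.0], [-1.4, 2.3], [1.2, 2.2]]
(1,) [0.5814 0.1283 0.0146]
[[-0.6, 0.3], [0.3, 0.0], [-0.1, -0.1], [0.5, -0.2]]
(0, 1, 2) [0.5823 0.1308 0.0123]
[[0.4, -0.0], [0.1, 0.1], [-1.7, -1.4], [1.1, -2.0], [-1.4, 2.3], [1.2, 2.2], [-1.3, -0.0], [-0.4, -0.2], [-0.8, -0.4], [-0.1, -0.4], [1.4, -0.8]]
jarlid [0.5732 0.1328 0.044 ]
lever [0.497  0.1188 0.105 ]
grip [0.4999 0.1593 0.105 ]
```

```bash
python3 -m jog '{"translation":[[0,1,2.5],[2,1.9,4.9],[5,1.9,4.9],[8,1.9,4.9],[11,1.9,4.9],[14,1.9,4.9],[16.5,1.9,4.9],[17.6,1.9,4.9]],"rot":[[0,0,0],[-0.01,0,0],[-0.01,0,0],[-0.01,0,0],[-0.01,0,0],[-0.01,0,0],[-0.01,0,0],[-0.01,0,0]],"claw":[1,1,1,1,1,1,1,1]}'
python3 - <<'E'
from h import *
from station import robot
s=st();rel(s,[.498,.147,.083],down(np.pi/2+.013))
r=robot.snapshot("wrist");crop(r,110,170,400,384,"pics/w2.png",2.5)
r=robot.snapshot("side");crop(r,150,160,310,280,"pics/s2.png",5)
E
```

```text
t: 3.4
position: [0.4961, 0.147, 0.0811]
ee_rot: [[-0.003, -0.012, 1.0], [0.001, 1.0, 0.012], [-1.0, 0.001, -0.003]]
contact_force: [-0.1, 0.2, 0.5]
finger_gap: 1.0
t 3.4 p [0.4961 0.147  0.0811] q [ 0.162  0.233 -0.454  0.887  0.001  0.151] F [-0.1  0.2  0.5] gap 1.0
t cm [-0.19  0.    0.19] rot [-0.001 -0.003 -0.001]
```

View pics/w2.png

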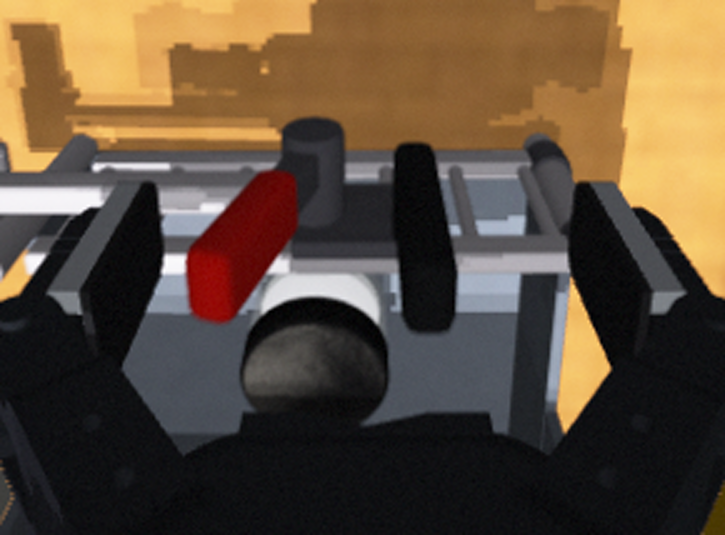

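View pics/s2.png

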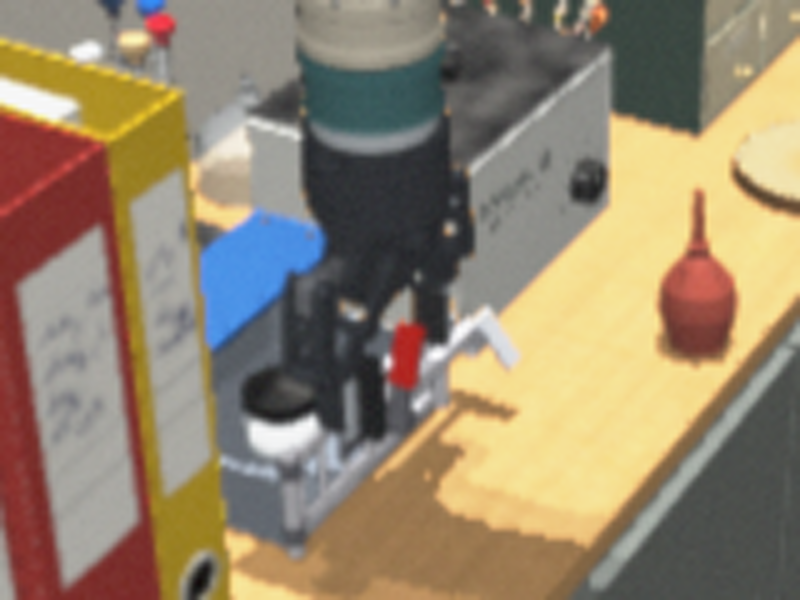

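The pads straddle the grip and lever: pads at about x=110 and x=620 in the crop, with the lever at 235 and the grip at 425. Closing now.

```bash
python3 -m jog '{"translation":[[-0.2,0,0.1],[-0.2,0,0.2],[-0.2,0,0.2],[-0.2,0,0.2],[-0.2,0,0.2],[-0.2,0,0.2],[-0.2,0,0.2],[-0.2,0,0.2]],"rot":[[0,0,0],[0,0,0],[0,0,0],[0,0,0],[0,0,0],[0,0,0],[0,0,0],[0,0,0]],"claw":[0.9,0.7,0.55,0.45,0.35,0.3,0.3,0.3]}'
python3 - <<'E'
from h import *
from station import robot
s=st()
r=robot.snapshot("wrist");crop(r,110,170,400,384,"pics/w3.png",2.5)
r=robot.snapshot("side");crop(r,150,160,310,280,"pics/s3.png",5)
E
```

```text
t: 4.3
position: [0.4995, 0.1466, 0.0854]
ee_rot: [[-0.001, -0.012, 1.0], [-0.001, 1.0, 0.012], [-1.0, -0.001, -0.001]]
contact_force: [-1.5, -1.3, 4.5]
finger_gap: 0.387
t 4.3 p [0.4995 0.1466 0.0854] q [ 0.162  0.231 -0.445  0.895 -0.001  0.15 ] F [-1.5 -1.3  4.5] gap 0.387
```

View pics/w3.png

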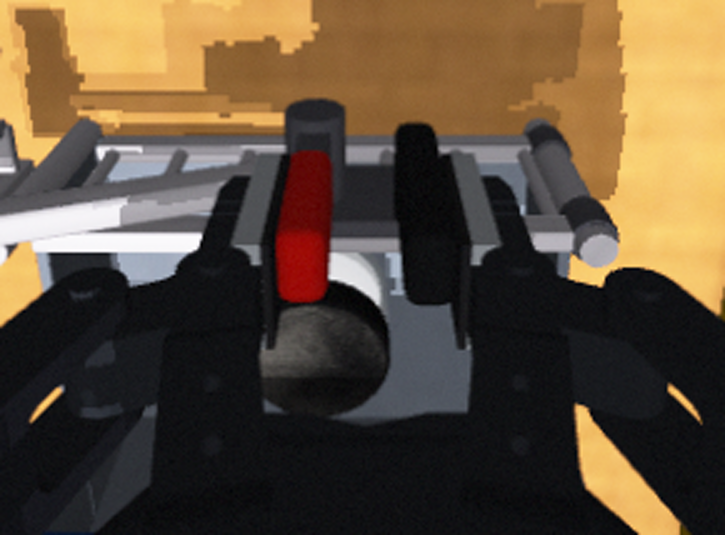

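View pics/s3.png

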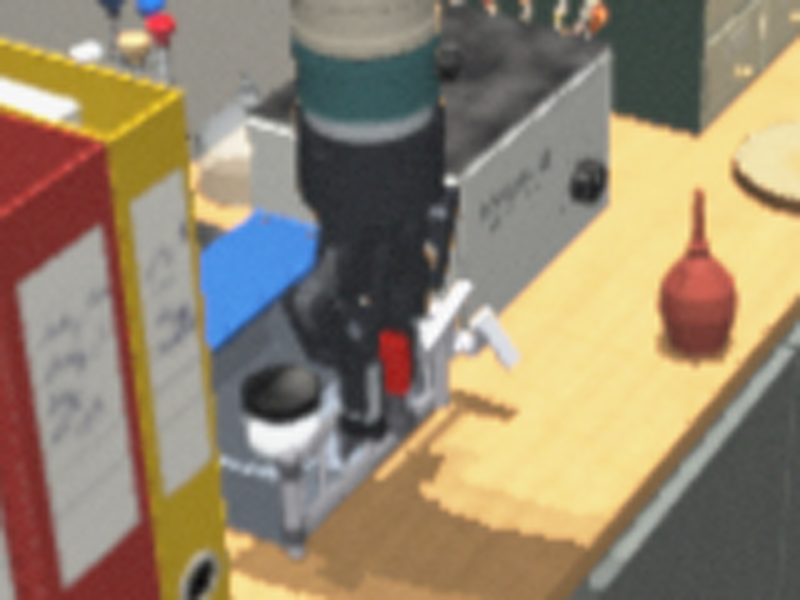

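The lever is fully squeezed (gap 0.387). In the side view the bar stands raised clear of the catch, bar end near (460,295). Before swinging I'll check how close the binders are.

```bash
python3 - <<'E'
from h import *
s,r=pickle.load(open("w1.pkl","rb"));s0,d=pickle.load(open("snap0.pkl","rb"));t=d["top"];sd=d["side"]
print("base corner w", onz(r,357,193+2,0.0,s), "top cam", onz(t,177,190,0))
# top front corners of binder: top cam
for z in (.28,.3,.32): print(z,onz(t,110+262/5,140+163/5,z),onz(sd,185,178,z))
H=np.array([.519,.2047]);p0=np.array([.4995,.1466]);R0=np.array([[-.012,1],[1,.012]])
for i,q in enumerate(np.arange(1,14)*.13):
    c,n=np.cos(q),np.sin(q);M=np.array([[c,n],[-n,c]]);p=H+M@(p0-H);dp=p-p0
    print(i,round(q,2),p.round(4),"ty,tz cm",round((dp@[-.012,1])*100,2),round((dp@[1,.012])*100,2))
E
```

```text
base corner w [0.51102064 0.27615695 0.        ] top cam [0.50872769 0.27343384 0.        ]
0.28 [0.51599353 0.27752175 0.28      ] [0.55342189 0.22484672 0.28      ]
0.3 [0.51152165 0.27335665 0.3       ] [0.52911483 0.25317605 0.3       ]
0.32 [0.50704977 0.26919155 0.32      ] [0.50480777 0.28150538 0.32      ]
0 0.13 [0.4921 0.1496] ty,tz cm 0.31 -0.73
1 0.26 [0.4852 0.1536] ty,tz cm 0.71 -1.42
2 0.39 [0.4789 0.1584] ty,tz cm 1.2 -2.05
3 0.52 [0.4732 0.164 ] ty,tz cm 1.77 -2.61
4 0.65 [0.4683 0.1702] ty,tz cm 2.4 -3.09
5 0.78 [0.4643 0.1771] ty,tz cm 3.09 -3.49
6 0.91 [0.4612 0.1844] ty,tz cm 3.83 -3.79
7 1.04 [0.459  0.1921] ty,tz cm 4.6 -3.99
8 1.17 [0.4579 0.2   ] ty,tz cm 5.39 -4.1
9 1.3 [0.4578 0.2079] ty,tz cm 6.18 -4.1
10 1.43 [0.4587 0.2159] ty,tz cm 6.97 -3.99
11 1.56 [0.4607 0.2236] ty,tz cm 7.74 -3.79
12 1.69 [0.4636 0.231 ] ty,tz cm 8.48 -3.49
```

```bash
python3 -m jog '{"translation":[[0,0.31,-0.73],[0,0.71,-1.42],[0,1.2,-2.05],[0,1.77,-2.61],[0,2.4,-3.09],[0,3.09,-3.49],[0,3.83,-3.79],[0,4.6,-3.99]],"rot":[[0.13,0,0],[0.26,0,0],[0.39,0,0],[0.52,0,0],[0.65,0,0],[0.78,0,0],[0.91,0,0],[1.04,0,0]],"claw":[0.3,0.3,0.3,0.3,0.3,0.3,0.3,0.3]}'
python3 - <<'E'
from h import *
from station import robot
s=st();y=s["ee_rot"][:,1];q=np.pi/2+.013-np.arctan2(y[1],y[0]);print("q",q)
H=np.array([.519,.2047]);p0=np.array([.4995,.1466])
for a in np.linspace(q,1.55,9)[1:]:
    c,n=np.cos(a),np.sin(a);M=np.array([[c,n],[-n,c]]);p=H+M@(p0-H);dp=s["ee_rot"].T@np.r_[p-s["position"][:2],0]*100
    print(round(a-q,2),dp.round(2))
r=robot.snapshot("side");crop(r,150,160,310,280,"pics/s4.png",5)
E
```

```text
t: 5.2
position: [0.4604, 0.1931, 0.0855]
ee_rot: [[0.002, 0.859, 0.513], [0.0, 0.513, -0.859], [-1.0, 0.002, 0.001]]
contact_force: [7.9, 3.8, -6.7]
finger_gap: 0.384
t 5.2 p [0.4604 0.1931 0.0855] q [ 2.68e-01  1.95e-01 -4.92e-01  8.82e-01 -1.00e-03  1.30e+00] F [ 7.9  3.8 -6.7] gap 0.384
q 1.0454073092025582
0.06 [-0.   -0.02 -0.38]
0.13 [-0.    0.14 -0.73]
0.19 [-0.    0.33 -1.07]
0.25 [-0.    0.53 -1.4 ]
0.32 [-0.    0.76 -1.71]
0.38 [-0.    1.   -2.01]
0.44 [-0.    1.26 -2.29]
0.5 [ 0.    1.54 -2.56]
```

View pics/s4.png

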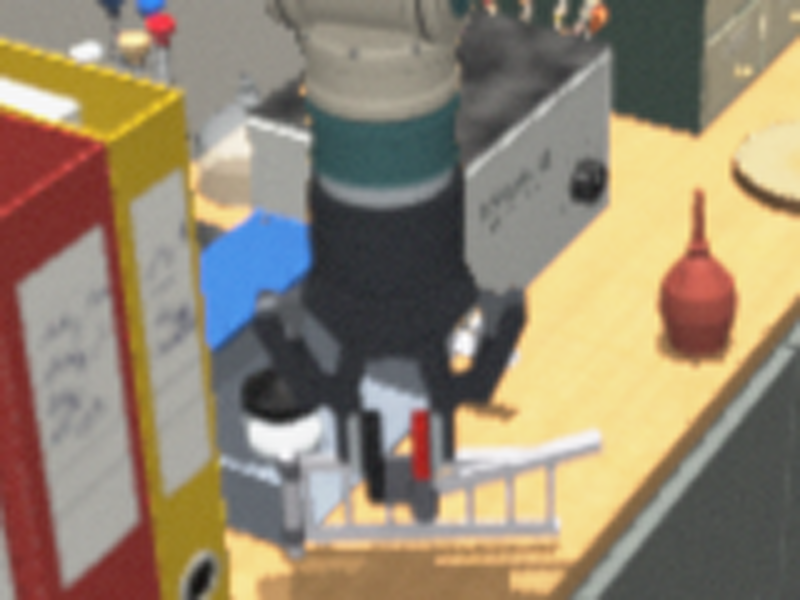

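The gate is swinging freely with the grip held: gate open at about (305-600,440-540). Continuing.

```bash
python3 -m jog '{"translation":[[0,-0.02,-0.38],[0,0.14,-0.73],[0,0.43,-1.24],[0,0.76,-1.71],[0,1.0,-2.01],[0,1.26,-2.29],[0,1.54,-2.56],[0,1.86,-2.82]],"rot":[[0.06,0,0],[0.13,0,0],[0.22,0,0],[0.32,0,0],[0.38,0,0],[0.44,0,0],[0.5,0,0],[0.57,0,0]],"claw":[0.3,0.3,0.3,0.3,0.3,0.3,0.3,0.3]}'
python3 -m jog '{"translation":[[0,0,0],[0,0,0],[0,0,0],[0,0,0],[-2,0,0],[-6,0,0],[-10,0,0],[-14,0,0]],"rot":[[0,0,0],[0,0,0],[0,0,0],[0,0,0],[0,0,0],[0,0,0],[0,0,0],[0,0,0]],"claw":[0.5,0.65,0.7,0.7,0.7,0.7,0.7,0.7]}'
python3 - <<'E'
from h import *
from station import robot
s=st();print(s["ee_rot"].round(3).tolist())
r=robot.snapshot("side");crop(r,150,160,310,280,"pics/s5.png",5)
r=robot.snapshot("top");crop(r,110,140,250,230,"pics/t5.png",5)
E
```

```text
t: 6.05
position: [0.4641, 0.2275, 0.0855]
ee_rot: [[0.006, 0.999, -0.038], [0.0, -0.038, -0.999], [-1.0, 0.006, -0.0]]
contact_force: [9.4, -0.4, -7.0]
finger_gap: 0.382
t: 6.85
position: [0.4629, 0.2273, 0.227]
ee_rot: [[0.006, 0.999, -0.038], [-0.0, -0.038, -0.999], [-1.0, 0.006, -0.0]]
contact_force: [1.1, 0.2, -0.2]
finger_gap: 0.702
t 6.85 p [0.4629 0.2273 0.227 ] q [ 0.332  0.088 -0.287  1.19  -0.002  1.941] F [ 1.1  0.2 -0.2] gap 0.702
[[0.006, 0.999, -0.038], [-0.0, -0.038, -0.999], [-1.0, 0.006, -0.0]]
```

View pics/s5.png

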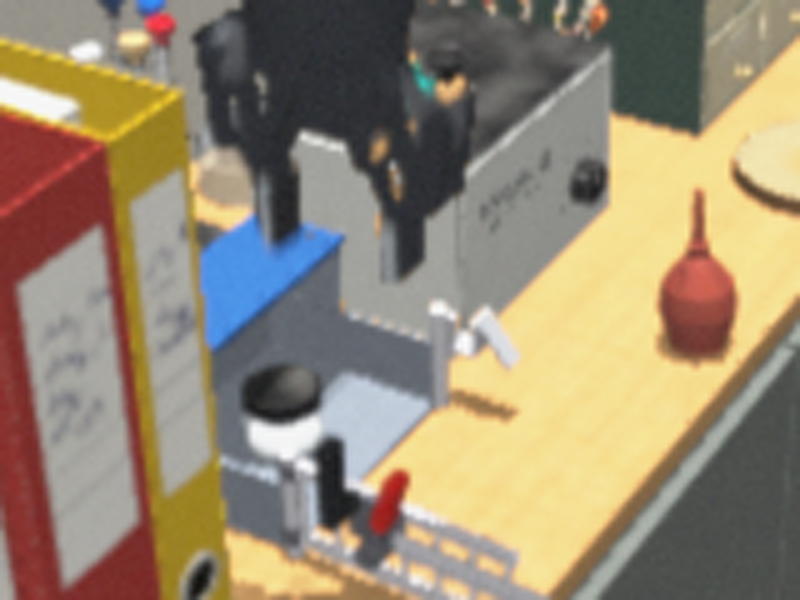

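View pics/t5.png

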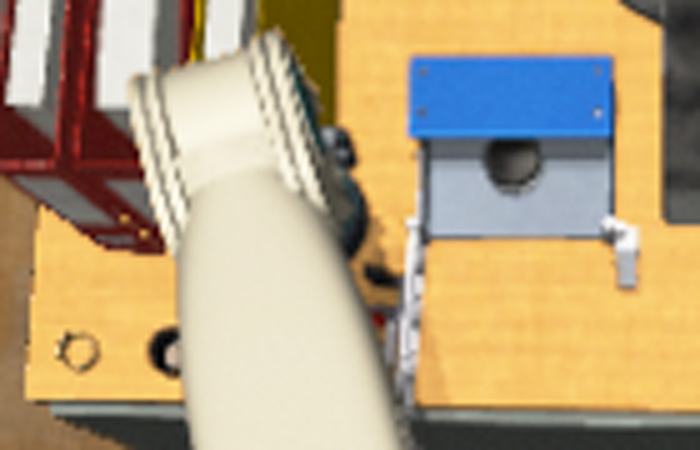

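```bash
python3 - <<'E'
from h import *
s0,d=pickle.load(open("snap0.pkl","rb"));sd=d["side"]
T=d["wrist"]["tool_from_camera"][:3,3]
def pr(p,R,o): 
    return ((proj(sd,p+R@np.array(o))[0]-[150,160]+.4)*5).round(0)
R=down(np.pi/2+.012);p=np.array([.4961,.147,.0811])
for o in ([0,0,0],T,[-.0625,.0425,.038],[-.0625,.0425,-.038],[-.0625,-.0425,-.038],[-.0625,.038,.0425],[-.0625,.038,-.0425],[-.13,0,-.04]): print(o,pr(p,R,o))
# table edge x
t=d["top"]
for u,v in [(120,219.5),(250,222.5),(440,222)]: print(onz(t,u,v,0))
E
```

```text
[0, 0, 0] [388. 387.]
[-0.13054175 -0.00052857 -0.08233647] [523. 218.]
[-0.0625, 0.0425, 0.038] [274. 310.]
[-0.0625, 0.0425, -0.038] [402. 352.]
[-0.0625, -0.0425, -0.038] [489. 269.]
[-0.0625, 0.038, 0.0425] [272. 303.]
[-0.0625, 0.038, -0.0425] [414. 350.]
[-0.13, 0, -0.04] [447. 197.]
[0.38644888 0.4958612  0.        ]
[ 0.38424905 -0.01862858  0.        ]
[ 0.39500214 -0.77495069  0.        ]
```

```bash
python3 - <<'E'
from h import *
from station import robot
s=st()
r=robot.snapshot("side");print(proj(r,s["position"]+s["ee_rot"]@r.get("x",np.array([-.13,0,-.082]))))
crop(r,140,60,300,180,"pics/s6.png",5)
E
```

```text
t 6.95 p [0.4674 0.2289 0.2324] q [ 0.332  0.085 -0.28   1.188 -0.002  1.941] F [1.9 1.3 0.2] gap 0.7
[[188.78595428 169.5488733 ]]
```

View pics/s6.png

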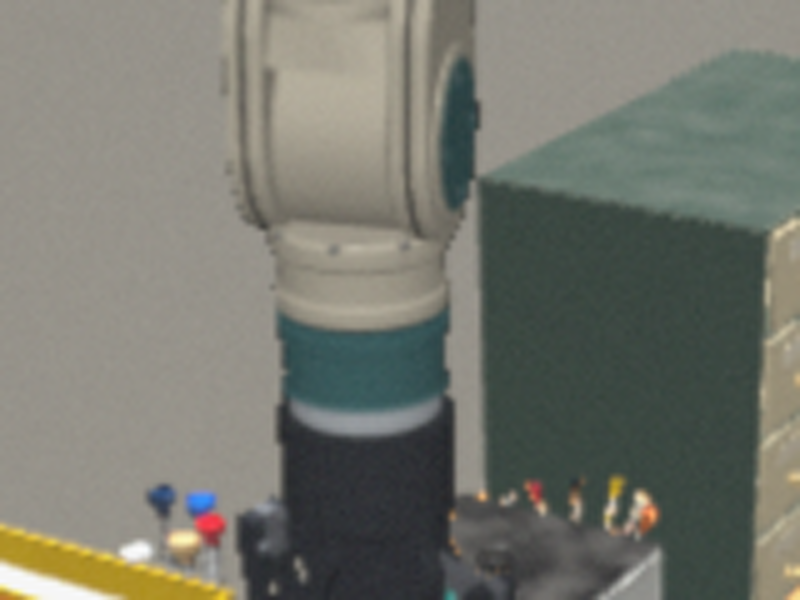

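There is no camera body where the wrist camera sits, so I can approach with the camera side down. Next I turn back to square and tilt to 40° below horizontal.

```bash
cat >> h.py <<'E'
def tilt(a,yaw=.013): # a below horizontal
    x=np.array([np.cos(a)*np.cos(yaw),np.cos(a)*np.sin(yaw),-np.sin(a)]);y=np.array([-np.sin(yaw),np.cos(yaw),0]);return np.c_[x,y,np.cross(x,y)]
E
python3 -m jog '{"translation":[[-1,0,0],[-2,0,1],[-3,-1,3],[-3,-2,5],[-3,-3,7],[-3,-4,9],[-3,-4,9.5],[-3,-4,9.5]],"rot":[[-0.14,0,0],[-0.28,0,0],[-0.42,0,0],[-0.56,0,0],[-0.7,0,0],[-0.84,0,0],[-0.98,0,0],[-1.12,0,0]],"claw":[0.7,0.7,0.75,0.8,0.85,0.85,0.85,0.85]}'
python3 - <<'E'
from h import *
s=st();a=np.radians(40);R=tilt(a);g=np.array([.574,.1335,.031]);
rel(s,g+R[:,0]*(.008-.13),R)
E
```

```text
t: 7.8
position: [0.4203, 0.1338, 0.257]
ee_rot: [[0.011, 0.466, 0.885], [0.002, 0.885, -0.466], [-1.0, 0.007, 0.009]]
contact_force: [0.2, 0.7, 0.1]
finger_gap: 0.851
t 7.8 p [0.4203 0.1338 0.257 ] q [ 0.161 -0.071 -0.383  1.247  0.     0.646] F [0.2 0.7 0.1] gap 0.851
t cm [14.83  2.56  5.27] rot [-0.467 -0.844  0.213]
```

```bash
python3 -m jog '{"translation":[[1,0.3,0.6],[2,0.6,1.2],[4,0.9,1.8],[6,1.3,2.5],[8,1.7,3.3],[10.5,2.1,4.2],[12.7,2.56,5.27],[14.8,2.56,5.27]],"rot":[[-0.06,-0.11,0.03],[-0.12,-0.22,0.06],[-0.18,-0.33,0.085],[-0.24,-0.44,0.11],[-0.3,-0.55,0.14],[-0.37,-0.67,0.17],[-0.43,-0.78,0.2],[-0.467,-0.844,0.213]],"claw":[0.85,0.85,0.85,0.85,0.85,0.85,0.85,0.85]}'
python3 - <<'E'
from h import *
from station import robot
s=st();a=np.radians(40);R=tilt(a);g=np.array([.574,.1335,.031]);
rel(s,g+R[:,0]*(.008-.0),R)
r=robot.snapshot("wrist");cv2.imwrite("pics/w7.png",r["img"]);pickle.dump((s,r),open("w7.pkl","wb"))
r=robot.snapshot("side");crop(r,150,140,310,280,"pics/s7.png",5)
E
```

```text
t: 8.6
position: [0.4908, 0.1388, 0.1192]
ee_rot: [[0.745, -0.003, 0.667], [0.0, 1.0, 0.004], [-0.667, -0.003, 0.745]]
contact_force: [-15.2, -5.7, 3.8]
finger_gap: 0.854
t 8.6 p [0.4908 0.1388 0.1192] q [ 0.25  -0.093 -1.077 -0.238 -0.186  0.165] F [-15.2  -5.7   3.8] gap 0.854
t cm [12.88 -0.52 -1.  ] rot [-0.004 -0.032  0.01 ]
```

View pics/w7.png

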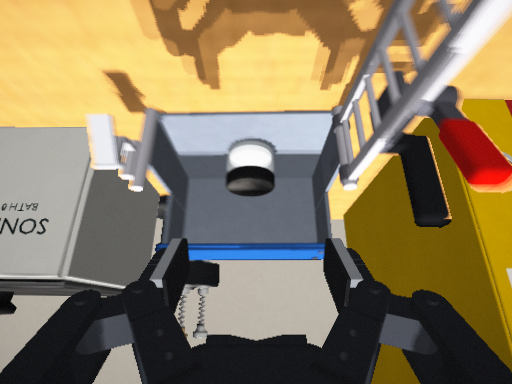

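View pics/s7.png

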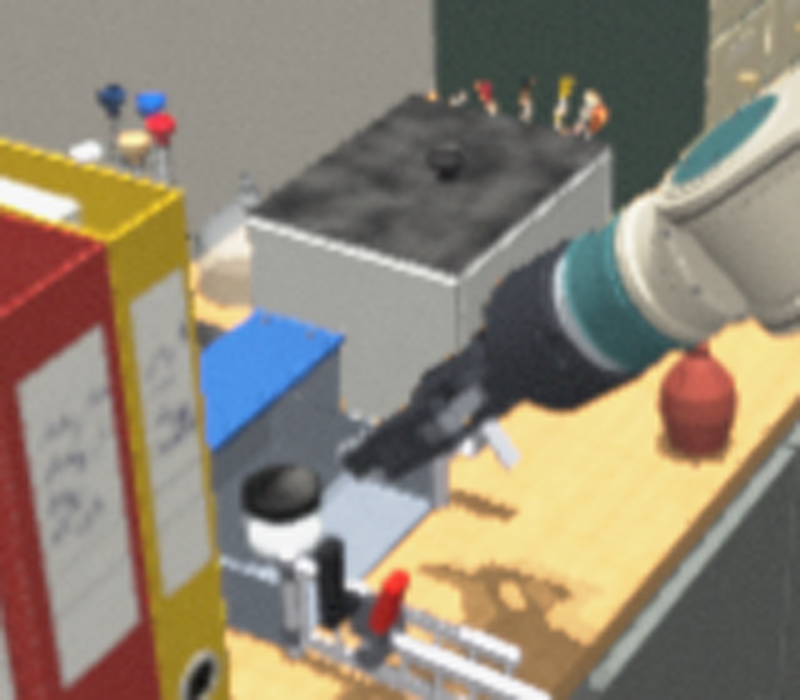

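```bash
python3 - <<'E'
from h import *
s,r=pickle.load(open("w7.pkl","rb"))
crop(r,190,110,330,220,"pics/w7c.png",5)
from station import robot
st()
E
```

```text
t 8.7 p [0.493  0.1396 0.1181] q [ 0.251 -0.086 -1.071 -0.235 -0.185  0.168] F [0.4 0.4 0.1] gap 0.848
```

View pics/w7c.png

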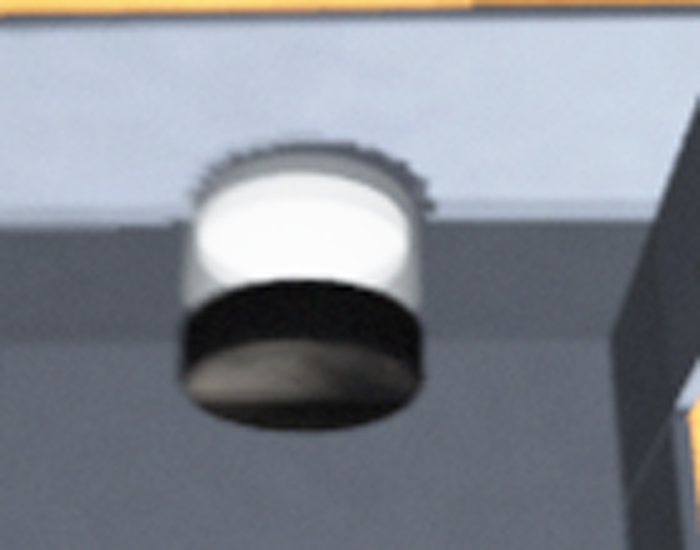

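The jar's lid top is an ellipse centred at pixel (250.0,186.6) in the wrist view.

```bash
python3 - <<'E'
from h import *
s,r=pickle.load(open("w7.pkl","rb"))
print(onz(r,250,186.6,.044,s), onz(r,232.?0 if 0 else 250,186.6,.046,s)) if 0 else print(onz(r,250,186.6,.044,s))
s=st()
for a in (40,43,46):
    R=tilt(np.radians(a));g=np.array([.574,.1325,.031]);print(a);rel(s,g+R[:,0]*(.008-.05),R);rel(s,g+R[:,0]*.008,R)
E
```

```text
File "<stdin>", line 3
    print(onz(r,250,186.6,.044,s), onz(r,232.?0 if 0 else 250,186.6,.046,s)) if 0 else print(onz(r,250,186.6,.044,s))
                                             ^
SyntaxError: invalid syntax
```

```bash
python3 - <<'E'
from h import *
s,r=pickle.load(open("w7.pkl","rb"))
print(onz(r,250,186.6,.044,s))
s=st()
for a in (40,43,46):
    R=tilt(np.radians(a));g=np.array([.574,.1325,.031]);print(a);rel(s,g+R[:,0]*(.008-.05),R);rel(s,g+R[:,0]*.008,R)
E
```

```text
[0.5718458  0.13384494 0.044     ]
t 8.7 p [0.493  0.1396 0.1181] q [ 0.251 -0.086 -1.071 -0.235 -0.185  0.168] F [0.4 0.4 0.1] gap 0.848
40
t cm [ 7.65 -0.75 -1.19] rot [-0.007 -0.036  0.009]
t cm [12.65 -0.71 -1.01] rot [-0.007 -0.036  0.009]
43
t cm [ 7.65 -0.75 -0.97] rot [-0.007  0.016  0.009]
t cm [12.65 -0.71 -1.05] rot [-0.007  0.016  0.009]
46
t cm [ 7.66 -0.75 -0.75] rot [-0.007  0.069  0.009]
t cm [12.65 -0.71 -1.1 ] rot [-0.007  0.069  0.009]
```

```bash
python3 -m jog '{"translation":[[1,-0.2,-0.2],[2,-0.4,-0.5],[3,-0.6,-0.9],[4,-0.65,-0.95],[5,-0.65,-0.95],[6,-0.65,-0.95],[7,-0.65,-0.95],[7.6,-0.65,-0.95]],"rot":[[0,0,0],[0,0.01,0],[-0.007,0.016,0.009],[-0.007,0.016,0.009],[-0.007,0.016,0.009],[-0.007,0.016,0.009],[-0.007,0.016,0.009],[-0.007,0.016,0.009]],"claw":[0.85,0.85,0.85,0.85,0.85,0.85,0.85,0.85]}'
python3 - <<'E'
from h import *
from station import robot
s=st()
R=tilt(np.radians(43));g=np.array([.573,.133,.031]);rel(s,g+R[:,0]*.008,R)
r=robot.snapshot("wrist");crop(r,130,110,390,310,"pics/w8.png",3)
r=robot.snapshot("side");crop(r,150,140,310,280,"pics/s8.png",5)
E
```

```text
t: 9.5
position: [0.5427, 0.1328, 0.0598]
ee_rot: [[0.73, -0.012, 0.683], [0.009, 1.0, 0.008], [-0.683, 0.0, 0.73]]
contact_force: [-0.4, -0.1, -0.5]
finger_gap: 0.848
t 9.5 p [0.5427 0.1328 0.0598] q [ 0.189  0.158 -1.031 -0.428 -0.129  0.122] F [-0.4 -0.1 -0.5] gap 0.848
t cm [ 4.98 -0.02 -0.03] rot [-0.001 -0.002  0.001]
```

View pics/w8.png

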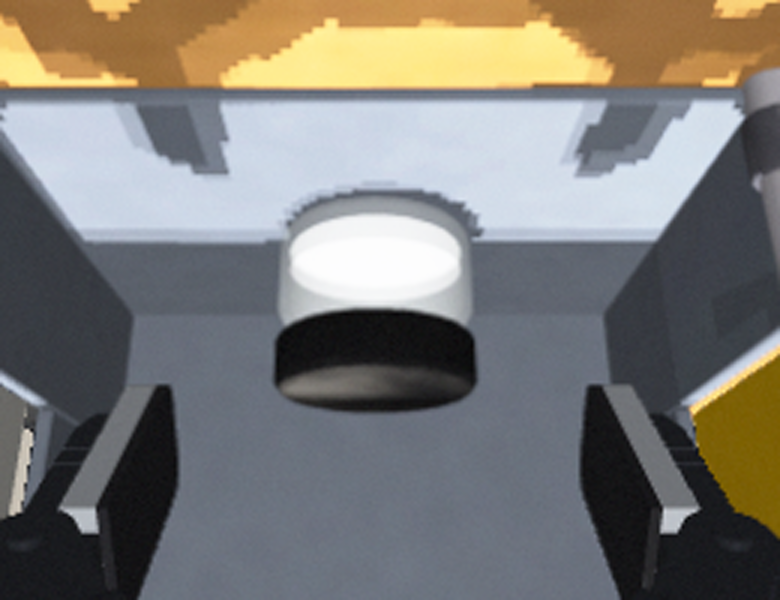

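View pics/s8.png

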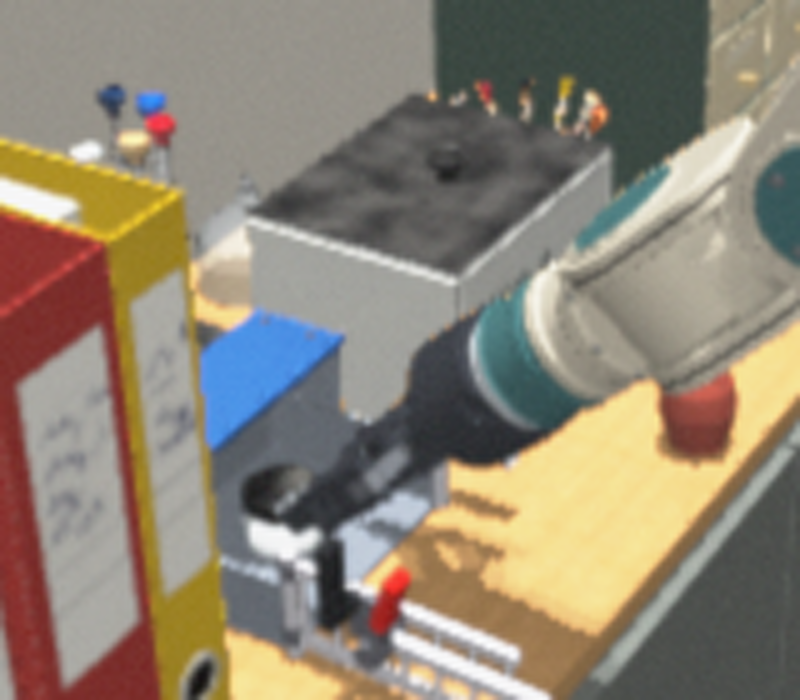

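The jar sits centred between the pads (jar column 376 of crop; pads at 125 and 635). Advancing and closing.

```bash
python3 -m jog '{"translation":[[1,0,0],[2,0,0],[3,0,0],[4,0,0],[4.7,0,0],[4.9,0,0],[4.9,0,0],[4.9,0,0]],"rot":[[0,0,0],[0,0,0],[0,0,0],[0,0,0],[0,0,0],[0,0,0],[0,0,0],[0,0,0]],"claw":[0.85,0.85,0.85,0.85,0.85,0.85,0.7,0.55]}'
python3 -m jog '{"translation":[[0,0,0],[0,0,0],[0,0,0],[0,0,0],[0,0,0],[0,0,0],[0,0,0],[0,0,0]],"rot":[[0,0,0],[0,0,0],[0,0,0],[0,0,0],[0,0,0],[0,0,0],[0,0,0],[0,0,0]],"claw":[0.5,0.45,0.4,0.4,0.4,0.4,0.4,0.4]}'
python3 - <<'E'
from h import *
from station import robot
s=st();R=s["ee_rot"]
print("up 6mm",(R.T@[0,0,.6]).round(2),"back",(R.T@[-2.8,0,1.2]).round(2),(R.T@[-2.8,0,8]).round(2))
r=robot.snapshot("wrist");crop(r,130,110,390,310,"pics/w9.png",3)
r=robot.snapshot("side");crop(r,150,140,310,280,"pics/s9.png",5)
E
```

```text
t: 10.4
position: [0.5789, 0.1335, 0.0261]
ee_rot: [[0.73, -0.012, 0.683], [0.009, 1.0, 0.008], [-0.683, 0.0, 0.73]]
contact_force: [-0.5, 0.1, 0.0]
finger_gap: 0.557
t: 11.2
position: [0.5793, 0.1336, 0.0265]
ee_rot: [[0.731, -0.013, 0.682], [0.01, 1.0, 0.008], [-0.682, 0.001, 0.731]]
contact_force: [0.4, 0.2, 1.7]
finger_gap: 0.49
t 11.2 p [0.5793 0.1336 0.0265] q [ 0.173  0.301 -0.979 -0.522 -0.117  0.11 ] F [0.4 0.2 1.7] gap 0.49
up 6mm [-0.41  0.    0.44] back [-2.87  0.04 -1.03] [-7.51  0.04  3.94]
```

View pics/w9.png

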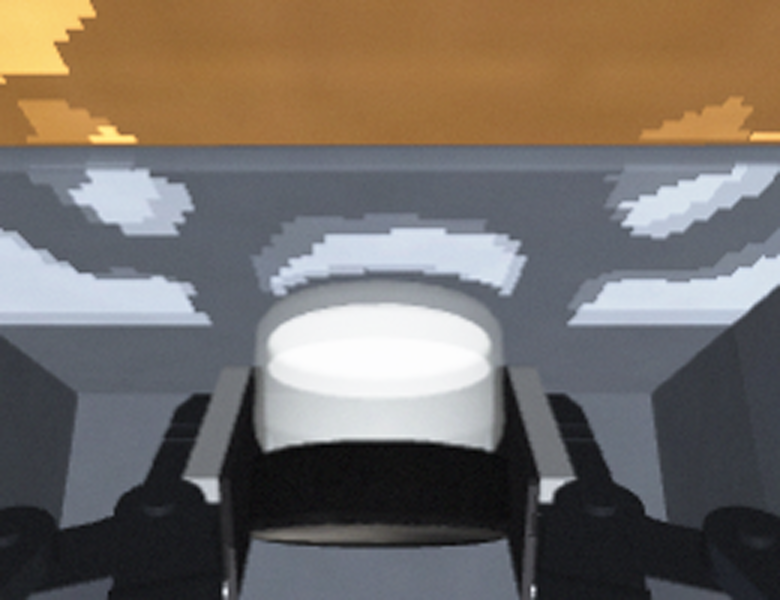

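View pics/s9.png

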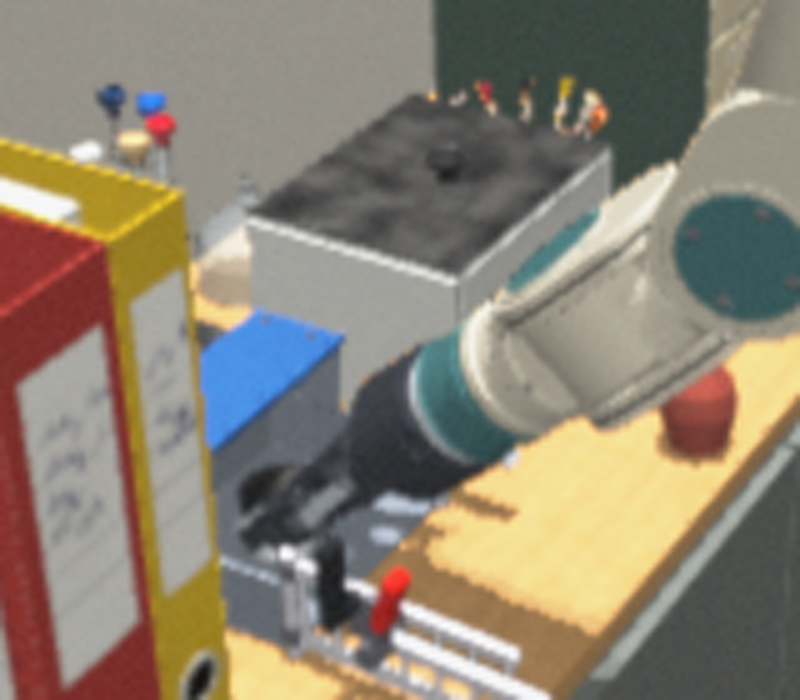

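The jar is held, pads on both sides, gap 0.49. Lifting slightly, drawing it out, then up.

```bash
python3 -m jog '{"translation":[[-0.27,0,0.29],[-0.55,0,0.58],[-1.56,0,-0.09],[-2.57,0.03,-0.76],[-3.58,0.04,-1.43],[-5.11,0.05,-0.67],[-7.16,0.05,1.52],[-9.2,0.05,3.72]],"rot":[[0,0,0],[0,0,0],[0,0,0],[0,0,0],[0,0,0],[0,0,0],[0,0,0],[0,0,0]],"claw":[0.4,0.4,0.4,0.4,0.4,0.4,0.4,0.4]}'
python3 - <<'E'
from h import *
from station import robot
s=st();
r=robot.snapshot("side");crop(r,150,120,310,260,"pics/s10.png",5)
R=tilt(np.radians(43));rel(s,[.5,.1,.23],R);rel(s,[.45,-.1,.23],R)
E
```

```text
t: 12.1
position: [0.5342, 0.1332, 0.115]
ee_rot: [[0.728, -0.013, 0.686], [0.009, 1.0, 0.009], [-0.686, -0.0, 0.728]]
contact_force: [1.7, -0.7, -0.7]
finger_gap: 0.493
t 12.1 p [0.5342 0.1332 0.115 ] q [ 0.194 -0.015 -0.998 -0.219 -0.132  0.125] F [ 1.7 -0.7 -0.7] gap 0.493
t cm [-10.41  -3.28   5.99] rot [ 0.    -0.005  0.   ]
t cm [-14.23 -23.22   2.38] rot [ 0.    -0.005  0.   ]
```

View pics/s10.png

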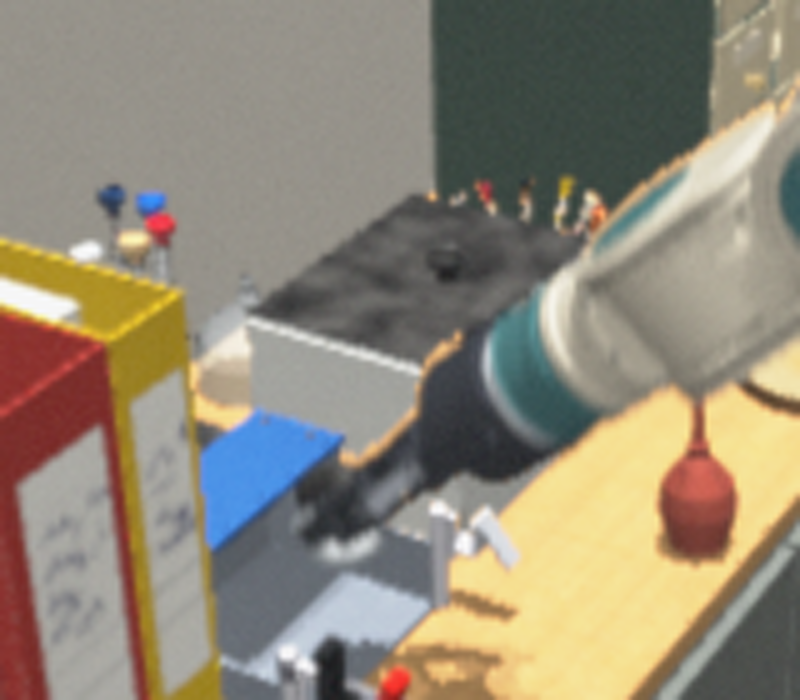

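```bash
python3 - <<'E'
from h import *
s=st();
for f in (.33,.66,1): rel(s,np.array([.5342,.1332,.115])*(1-f)+f*np.array([.52,.06,.26]),tilt(np.radians(43.3),.013+.487*f))
E
```

```text
t 12.15 p [0.5389 0.1342 0.1227] q [ 0.194 -0.023 -0.992 -0.219 -0.132  0.125] F [0.8 1.3 2.1] gap 0.499
t cm [-3.43 -2.5   2.31] rot [-0.111  0.013  0.116]
t cm [-7.03 -4.9   5.5 ] rot [-0.22   0.014  0.234]
t cm [-10.75  -7.37   8.78] rot [-0.333  0.014  0.355]
```

```bash
python3 -m jog '{"translation":[[-1.4,0,1.5],[-2.8,-0.8,2.5],[-4,-1.8,3.3],[-5.5,-3.2,4.5],[-7,-4.9,5.5],[-9,-6,7.2],[-10.7,-7.4,8.8],[-10.7,-7.4,8.8]],"rot":[[0,0,0],[-0.05,0.005,0.055],[-0.11,0.01,0.116],[-0.165,0.01,0.175],[-0.22,0.01,0.234],[-0.28,0.01,0.3],[-0.333,0.01,0.355],[-0.333,0.01,0.355]],"claw":[0.4,0.4,0.4,0.4,0.4,0.4,0.4,0.4]}'
python3 - <<'E'
from h import *
s=st();print(s["ee_rot"].round(3).tolist())
R=tilt(np.radians(43.3),.5)
rel(s,[.5,-.07,.26],R);rel(s,[.46,-.22,.26],R)
E
```

```text
t: 12.95
position: [0.523, 0.0565, 0.2643]
ee_rot: [[0.648, -0.476, 0.595], [0.345, 0.88, 0.328], [-0.679, -0.007, 0.734]]
contact_force: [0.5, -1.0, -1.0]
finger_gap: 0.494
t 12.95 p [0.523  0.0565 0.2643] q [-0.305 -0.303 -0.791  0.436  0.551 -0.615] F [ 0.5 -1.  -1. ] gap 0.494
[[0.648, -0.476, 0.595], [0.345, 0.88, 0.328], [-0.679, -0.007, 0.734]]
t cm [ -5.56 -10.03  -5.84] rot [0.002 0.009 0.008]
t cm [-13.32 -21.32 -13.13] rot [0.002 0.009 0.008]
```

```bash
python3 -m jog '{"translation":[[-1.2,-2.5,-1.4],[-3,-5.5,-3],[-5,-9,-5.2],[-7,-12,-7],[-9,-15,-9],[-11,-18,-11],[-12.5,-20.5,-12.5],[-13.3,-21.3,-13.1]],"rot":[[0,0,0],[0,0,0],[0,0.005,0.004],[0.002,0.009,0.008],[0.002,0.009,0.008],[0.002,0.009,0.008],[0.002,0.009,0.008],[0.002,0.009,0.008]],"claw":[0.4,0.4,0.4,0.4,0.4,0.4,0.4,0.4]}'
python3 - <<'E'
from h import *
from station import robot
s=st();r=robot.snapshot("wrist");cv2.imwrite("pics/w11.png",r["img"]);pickle.dump((s,r),open("w11.pkl","wb"))
r=robot.snapshot("side");crop(r,190,70,350,210,"pics/s11.png",5)
E
```

```text
t: 13.75
position: [0.4593, -0.2211, 0.2575]
ee_rot: [[0.637, -0.477, 0.605], [0.348, 0.879, 0.327], [-0.688, 0.002, 0.726]]
contact_force: [0.5, 0.1, -0.8]
finger_gap: 0.489
t 13.75 p [ 0.4593 -0.2211  0.2575] q [-1.001 -0.043 -0.549  0.99   0.809 -1.466] F [ 0.5  0.1 -0.8] gap 0.489
```

View pics/w11.png

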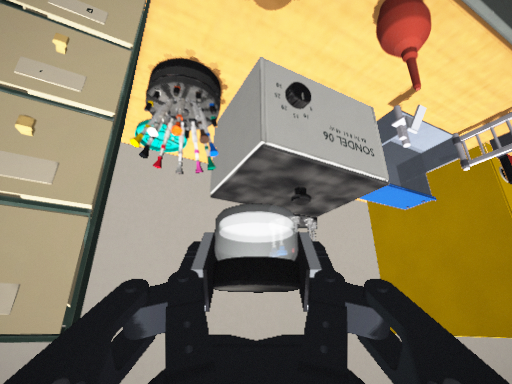

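View pics/s11.png

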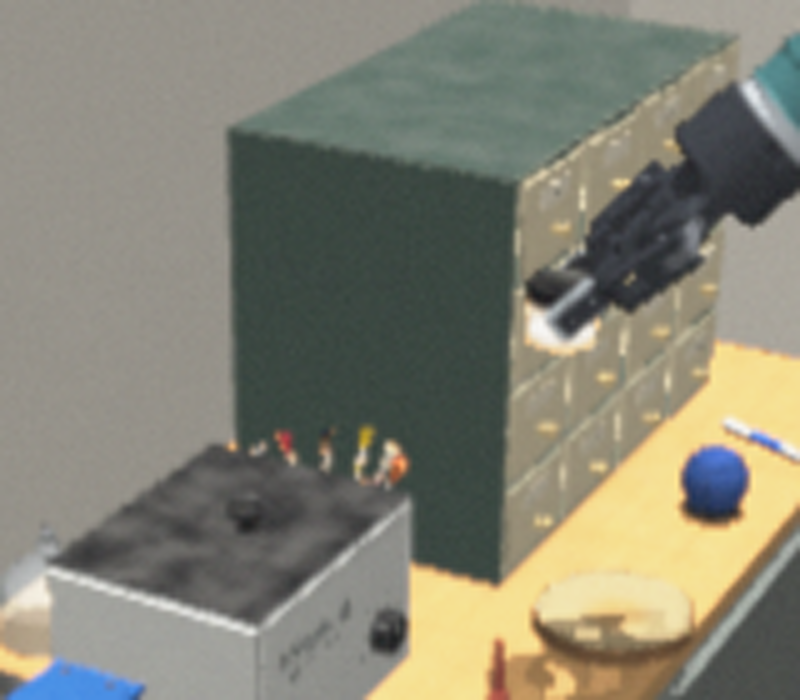

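```bash
python3 - <<'E'
from h import *
s0,d=pickle.load(open("snap0.pkl","rb"))
print(onz(d["side"],190+614/5-.4,70+608/5-.4,.014),onz(d["top"],321.4,209.6,.014))
for k in ("top","side"):
    th=np.linspace(0,6.28,60);C=np.c_[.4356+.054*np.cos(th),-.2975+.054*np.sin(th),0*th+.014]
    im=cv2.resize(d[k]["img"],None,fx=4,fy=4,interpolation=cv2.INTER_CUBIC)
    p=((proj(d[k],C)+.5)*4).astype(int);cv2.polylines(im,[p],True,(0,0,255),1);c=p.mean(0).astype(int)
    cv2.imwrite(f"pics/disc_{k}.png",im[c[1]-110:c[1]+110,c[0]-160:c[0]+160])
E
cd pics; python3 -c "
import cv2,numpy as np;cv2.imwrite('disc2.png',np.vstack([cv2.imread('disc_top.png'),cv2.imread('disc_side.png')]))"
```

```text
[ 0.43877191 -0.29483998  0.014     ] [ 0.43715441 -0.29630278  0.014     ]
```

View pics/disc2.png

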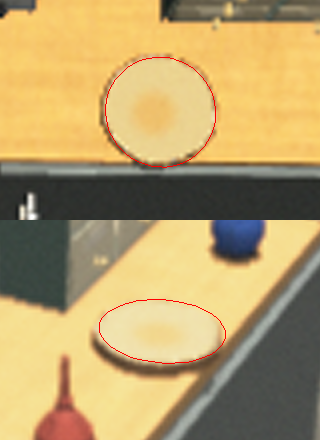

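```bash
python3 - <<'E'
from h import *
s=st();R=s["ee_rot"]
for z in (.2,.14,.09,.06): rel(s,[.442,-.2927,z])
E
```

```text
t 13.85 p [ 0.4595 -0.22    0.2578] q [-0.999 -0.044 -0.55   0.99   0.81  -1.464] F [ 0.6  0.5 -0.6] gap 0.495
t cm [ 0.33 -5.57 -7.63] rot [0. 0. 0.]
t cm [  4.45  -5.58 -11.99] rot [0. 0. 0.]
t cm [  7.89  -5.6  -15.62] rot [0. 0. 0.]
t cm [  9.95  -5.61 -17.8 ] rot [0. 0. 0.]
```

```bash
python3 -m jog '{"translation":[[0.1,-1.8,-2.5],[0.2,-3.6,-5],[0.33,-5.57,-7.63],[2.4,-5.57,-9.8],[4.45,-5.58,-12],[6.2,-5.59,-13.8],[7.9,-5.6,-15.6],[9.2,-5.6,-17]],"rot":[[0,0,0],[0,0,0],[0,0,0],[0,0,0],[0,0,0],[0,0,0],[0,0,0],[0,0,0]],"claw":[0.4,0.4,0.4,0.4,0.4,0.4,0.4,0.4]}'
python3 - <<'E'
from h import *
from station import robot
s=st();
rel(s,[.442,-.2927,.0375],tilt(np.radians(43.1),.5));print(s["ee_rot"].round(3).tolist())
r=robot.snapshot("wrist");cv2.imwrite("pics/w12.png",r["img"])
r=robot.snapshot("side");crop(r,260,130,360,220,"pics/s12.png",7)
E
```

```text
t: 14.65
position: [0.4415, -0.289, 0.0685]
ee_rot: [[0.634, -0.479, 0.607], [0.351, 0.878, 0.326], [-0.689, 0.007, 0.725]]
contact_force: [0.3, -0.5, -1.0]
finger_gap: 0.493
t 14.65 p [ 0.4415 -0.289   0.0685] q [-1.111  0.313 -0.628  0.678  0.81  -1.629] F [ 0.3 -0.5 -1. ] gap 0.493
t cm [ 2.03 -0.37 -2.34] rot [-0.005 -0.007 -0.004]
[[0.634, -0.479, 0.607], [0.351, 0.878, 0.326], [-0.689, 0.007, 0.725]]
```

View pics/s12.png

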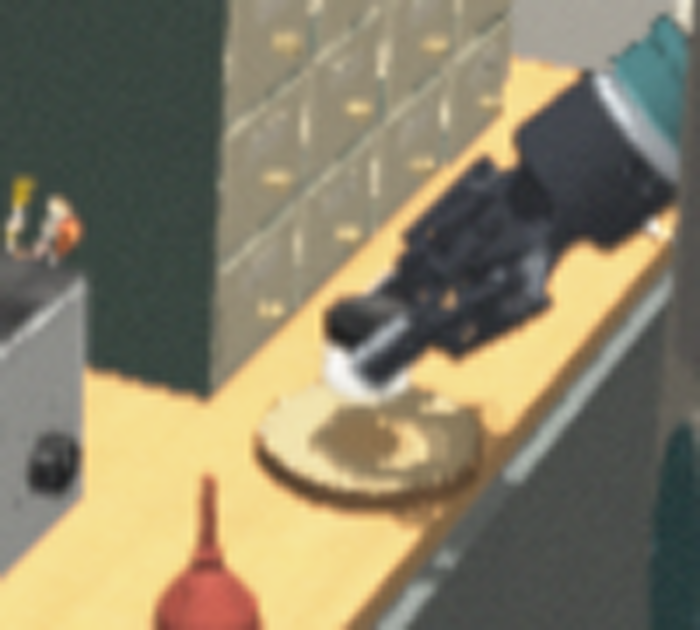

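View pics/w12.png

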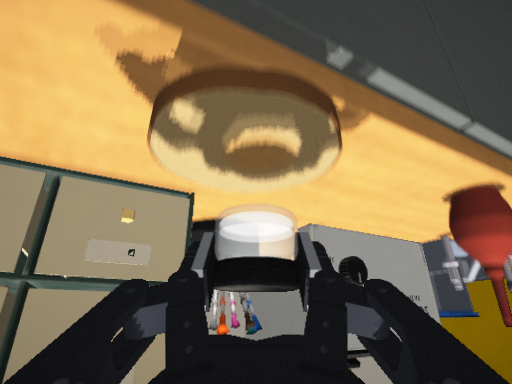

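```bash
python3 - <<'E'
from h import *
s=st();_,r=pickle.load(open("w11.pkl","rb"));im=cv2.imread("pics/w12.png")
s=dict(s);s["position"]=np.array([.4415,-.289,.0685])
for c in ((.437,-.2955),(.4385,-.2955),(.437,-.299)):
    th=np.linspace(0,6.28,80);C=np.c_[c[0]+.054*np.cos(th),c[1]+.054*np.sin(th),0*th+.014]
    p=proj(r,C,s).astype(int);print(c,p.min(0),p.max(0))
    if c==(.437,-.2955): cv2.polylines(im,[p],True,(0,0,255),1)
print(onz(r,245.5,139,.014,s))
cv2.imwrite("pics/w12d.png",cv2.resize(im[50:220,120:380],None,fx=3,fy=3))
E
```

```text
t 14.75 p [ 0.4407 -0.2878  0.0677] q [-1.111  0.314 -0.629  0.68   0.81  -1.629] F [-0.4  0.7 -1.1] gap 0.497
(0.437, -0.2955) [150  94] [343 196]
(0.4385, -0.2955) [149  96] [341 197]
(0.437, -0.299) [143  91] [339 195]
[ 0.41826696 -0.30652713  0.014     ]
```

View pics/w12d.png

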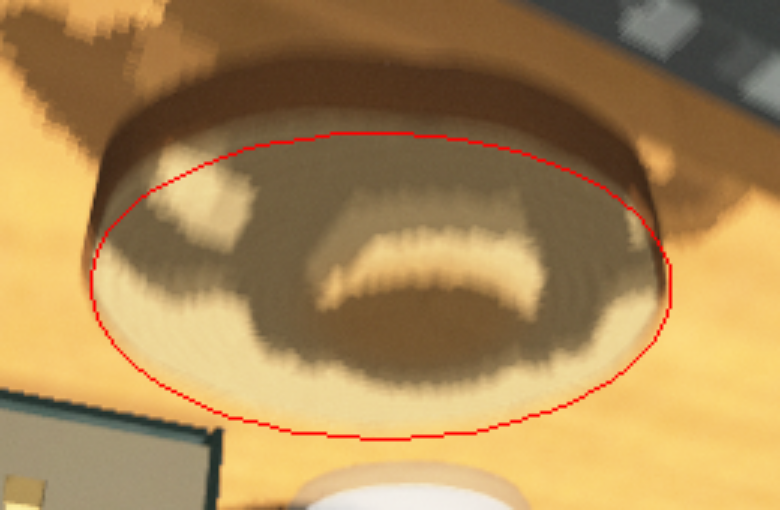

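```bash
python3 - <<'E'
from h import *
s=st();rel(s,[.4405,-.2932,.05],tilt(np.radians(43.1),.5));rel(s,[.4405,-.2932,.0365])
E
```

```text
t 14.75 p [ 0.4407 -0.2878  0.0677] q [-1.111  0.314 -0.629  0.68   0.81  -1.629] F [-0.4  0.7 -1.1] gap 0.497
t cm [ 1.01 -0.48 -1.47] rot [-0.008 -0.007 -0.007]
t cm [ 1.94 -0.5  -2.45] rot [0. 0. 0.]
```

```bash
python3 -m jog '{"translation":[[0.5,-0.25,-0.7],[1.0,-0.48,-1.45],[1.3,-0.5,-1.8],[1.5,-0.5,-2.0],[1.7,-0.5,-2.2],[1.85,-0.5,-2.35],[1.85,-0.5,-2.35],[1.85,-0.5,-2.35]],"rot":[[0,0,0],[-0.006,-0.005,-0.005],[-0.006,-0.005,-0.005],[-0.006,-0.005,-0.005],[-0.006,-0.005,-0.005],[-0.006,-0.005,-0.005],[-0.006,-0.005,-0.005],[-0.006,-0.005,-0.005]],"claw":[0.4,0.4,0.4,0.4,0.4,0.4,0.4,0.4]}'
python3 - <<'E'
from h import *
from station import robot
s=st()
r=robot.snapshot("wrist");crop(r,130,50,390,250,"pics/w13.png",3)
r=robot.snapshot("side");crop(r,280,150,340,210,"pics/s13.png",9)
E
```

```text
t: 15.55
position: [0.4406, -0.2933, 0.038]
ee_rot: [[0.639, -0.479, 0.602], [0.351, 0.878, 0.326], [-0.685, 0.003, 0.729]]
contact_force: [0.1, 0.3, -0.7]
finger_gap: 0.493
t 15.55 p [ 0.4406 -0.2933  0.038 ] q [-1.119  0.374 -0.639  0.613  0.815 -1.641] F [ 0.1  0.3 -0.7] gap 0.493
```

View pics/w13.png

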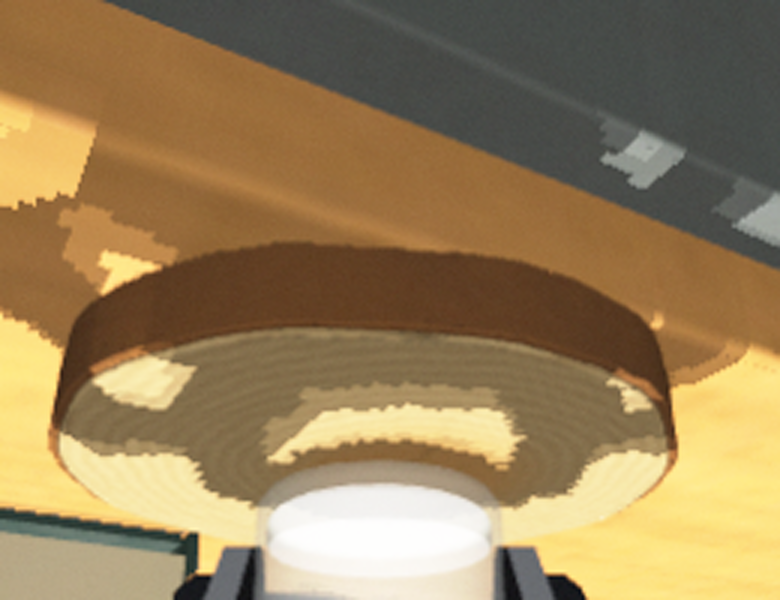

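View pics/s13.png

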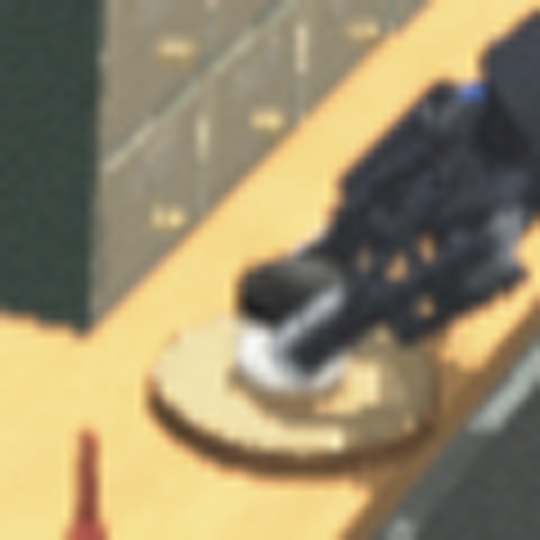

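```bash
python3 - <<'E'
from h import *
from station import robot
s=st();r=robot.snapshot("wrist");im=cv2.resize(r["img"],None,fx=3,fy=3,interpolation=cv2.INTER_CUBIC)
th=np.linspace(0,6.28,80)
def circ(c,rad,z,col):
    C=np.c_[c[0]+rad*np.cos(th),c[1]+rad*np.sin(th),0*th+z];p=((proj(r,C,s)+.5)*3).astype(int);cv2.polylines(im,[p],True,col,1)
circ((.4355,-.296),.054,.014,(0,0,255))
g=s["position"]-.008*s["ee_rot"][:,0];print(g)
circ(g,.0225,.0155,(0,255,0));circ(g,.0225,.0255,(255,0,0))
circ(g,.0225,.0555,(0,255,0))
cv2.imwrite("pics/w14.png",im[150:750,390:1170])
E
```

```text
t 15.65 p [ 0.4406 -0.2934  0.0381] q [-1.119  0.374 -0.639  0.612  0.815 -1.641] F [ 0.8  0.3 -1.4] gap 0.496
[ 0.43551541 -0.29616805  0.04357357]
```

View pics/w14.png

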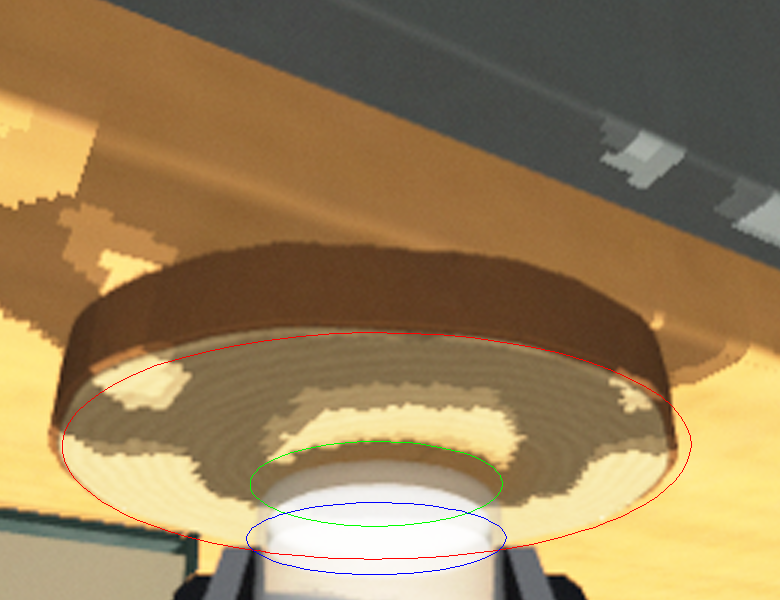

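The jar seems to hover about 3-4 mm above the disc, and there is no contact force yet. Lowering gently.

```bash
python3 -m jog '{"translation":[[0.03,-0.05,-0.04],[0.07,-0.1,-0.07],[0.1,-0.1,-0.11],[0.14,-0.1,-0.15],[0.17,-0.1,-0.18],[0.17,-0.1,-0.18],[0.17,-0.1,-0.18],[0.17,-0.1,-0.18]],"rot":[[0,0,0],[0,0,0],[0,0,0],[0,0,0],[0,0,0],[0,0,0],[0,0,0],[0,0,0]],"claw":[0.4,0.4,0.4,0.4,0.4,0.4,0.4,0.4]}'
```

```text
t: 16.5
position: [0.4413, -0.2942, 0.036]
ee_rot: [[0.639, -0.479, 0.601], [0.351, 0.878, 0.326], [-0.684, 0.002, 0.729]]
contact_force: [-1.7, -0.4, 4.1]
finger_gap: 0.497
```

```bash
python3 -m jog '{"translation":[[0,0,0],[0,0,0],[0,0,0],[0,0,0],[0,0,0],[-1,0,0],[-3,0,0],[-6,0,0]],"rot":[[0,0,0],[0,0,0],[0,0,0],[0,0,0],[0,0,0],[0,0,0],[0,0,0],[0,0,0]],"claw":[0.52,0.58,0.65,0.7,0.8,0.8,0.8,0.8]}'
python3 -m jog '{"translation":[[-3,0,0],[-6,0,0],[-8,0,0],[-10,0,0],[-12,0,0],[-14,0,0],[-14,0,0],[-14,0,0]],"rot":[[0,0,0],[0,0,0],[0,0,0],[0,0,0],[0,0,0],[0,0,0],[0,0,0],[0,0,0]],"claw":[0.8,0.7,0.6,0.5,0.4,0.3,0.2,0.1]}'
python3 - <<'E'
from h import *
from station import robot
s=st();r=robot.snapshot("wrist");cv2.imwrite("pics/w15.png",r["img"]);pickle.dump((s,r),open("w15.pkl","wb"))
r=robot.snapshot("side");crop(r,240,130,380,235,"pics/s15.png",5)
E
```

```text
t: 17.3
position: [0.4024, -0.3138, 0.0767]
ee_rot: [[0.638, -0.481, 0.601], [0.354, 0.877, 0.326], [-0.684, 0.005, 0.73]]
contact_force: [0.3, -0.7, -0.6]
finger_gap: 0.801
t: 18.1
position: [0.3131, -0.3636, 0.1722]
ee_rot: [[0.638, -0.48, 0.602], [0.353, 0.877, 0.326], [-0.684, 0.005, 0.729]]
contact_force: [-0.5, 0.5, 0.7]
finger_gap: 0.1
t 18.1 p [ 0.3131 -0.3636  0.1722] q [-1.423  0.235 -0.461  1.232  0.752 -2.064] F [-0.5  0.5  0.7] gap 0.1
```

View pics/w15.png

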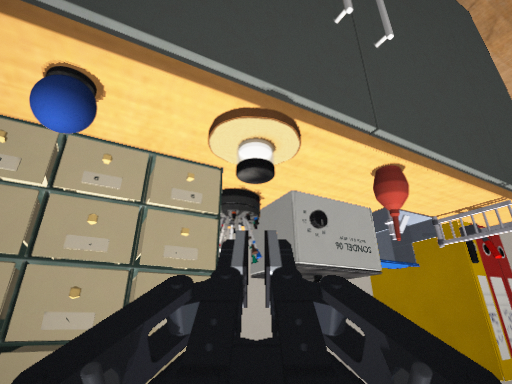

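View pics/s15.png

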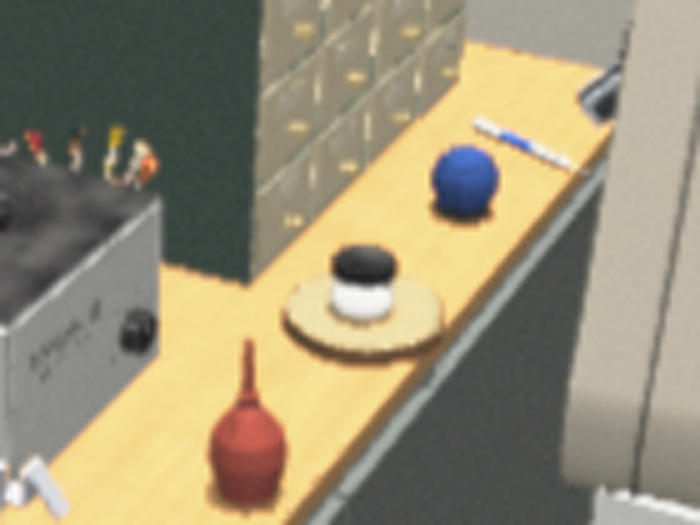

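The jar stands upright and looks centred on the disc (jar at (362,300), disc centre (364,313) in the side crop). The blower and ball are unmoved. Next I return for the gate.

```bash
python3 - <<'E'
from h import *
s=st();rel(s,[.38,-.15,.30],down(np.pi/2));rel(s,[.33,-.3,.25],down(np.pi/2))
E
```

```text
t 18.2 p [ 0.3133 -0.3624  0.1717] q [-1.422  0.235 -0.462  1.232  0.752 -2.064] F [-0.6  0.1  0.2] gap 0.101
t cm [ 3.03 15.49 20.28] rot [ 0.471  0.799 -0.211]
t cm [-2.07  4.72  8.75] rot [ 0.471  0.799 -0.211]
```

```bash
python3 -m jog '{"translation":[[-1,1.5,3],[-2,3,6],[-2.1,4.7,8.7],[-1,6.5,11],[0,9,13.5],[1,11.5,16],[2,13.5,18.5],[3,15.5,20.3]],"rot":[[0.06,0.1,-0.026],[0.12,0.2,-0.05],[0.18,0.3,-0.08],[0.24,0.4,-0.105],[0.3,0.5,-0.13],[0.36,0.6,-0.16],[0.42,0.7,-0.185],[0.47,0.8,-0.211]],"claw":[0.1,0.2,0.3,0.5,0.7,0.9,1,1]}'
python3 - <<'E'
from h import *
s=st();rel(s,[.42,.1,.3],down(np.pi/2-.8));rel(s,[.463,.228,.28],down(-.038))
E
```

```text
t: 19.0
position: [0.3804, -0.1477, 0.3014]
ee_rot: [[-0.002, -0.001, 1.0], [-0.004, 1.0, 0.001], [-1.0, -0.004, -0.002]]
contact_force: [1.4, -0.1, 0.6]
finger_gap: 1.0
t 19.0 p [ 0.3804 -0.1477  0.3014] q [-0.526 -0.145 -0.356  1.36  -0.004 -0.527] F [ 1.4 -0.1  0.6] gap 1.0
t cm [ 0.04 24.77  3.98] rot [0.801 0.    0.005]
t cm [ 1.98 37.57  8.3 ] rot [1.61  0.002 0.005]
```

```bash
python3 -m jog '{"translation":[[0,4.7,1],[0,9.4,2],[0,14,3],[0,18.7,4],[0,23.4,5],[0.5,28,6],[1,33,7],[2,37.5,8.3]],"rot":[[0.14,0,0],[0.28,0,0],[0.42,0,0],[0.56,0,0],[0.7,0,0],[0.84,0,0],[0.98,0,0],[1.12,0,0]],"claw":[1,1,1,1,1,1,1,1]}'
python3 -m jog '{"translation":[[0,0,0],[0,0,0],[0,0,0],[0,0,0],[0,0,0],[0,0,0],[0,0,0],[0,0,0]],"rot":[[0.14,0,0],[0.28,0,0],[0.42,0,0],[0.49,0,0],[0.49,0,0],[0.49,0,0],[0.49,0,0],[0.49,0,0]],"claw":[1,1,1,1,1,1,1,1]}'
python3 - <<'E'
from h import *
from station import robot
s=st();rel(s,[.464,.2275,.1],down(-.038))
r=robot.snapshot("wrist");cv2.imwrite("pics/w16.png",r["img"]);pickle.dump((s,r),open("w16.pkl","wb"))
E
```

```text
t: 19.8
position: [0.45, 0.1762, 0.2872]
ee_rot: [[-0.002, 0.837, 0.546], [-0.004, 0.546, -0.837], [-1.0, -0.004, 0.002]]
contact_force: [0.7, -0.1, 0.1]
finger_gap: 0.999
t: 20.6
position: [0.4498, 0.1762, 0.287]
ee_rot: [[-0.003, 0.996, 0.089], [-0.004, 0.089, -0.996], [-1.0, -0.003, 0.004]]
contact_force: [-0.1, -0.2, -0.1]
finger_gap: 0.999
t 20.6 p [0.4498 0.1762 0.287 ] q [ 0.241  0.004 -0.249  1.322 -0.003  1.723] F [-0.1 -0.2 -0.1] gap 0.999
t cm [18.67  1.92 -5.05] rot [0.127 0.004 0.003]
```

View pics/w16.png

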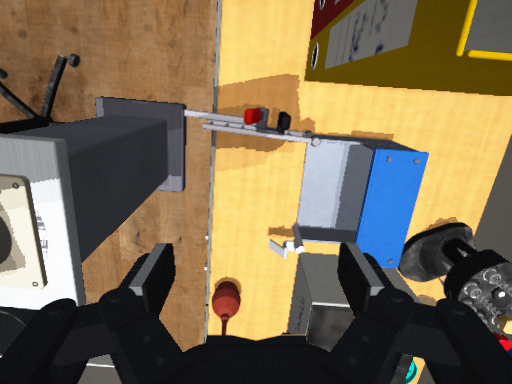

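```bash
python3 - <<'E'
from h import *
s,r=pickle.load(open("w16.pkl","rb"))
crop(r,180,90,340,160,"pics/w16c.png",5)
for n,u,v,z in [("lever",252,116,.105),("grip",284.5,121,.105),("hinge",316,140,.068),("free",205,126,.065)]: print(n,onz(r,u,v,z,s))
E
```

```text
lever [0.43990344 0.23192621 0.105     ]
grip [0.47486356 0.22979616 0.105     ]
hinge [0.51963645 0.20713389 0.068     ]
free [0.38385028 0.21165841 0.065     ]
```

View pics/w16c.png

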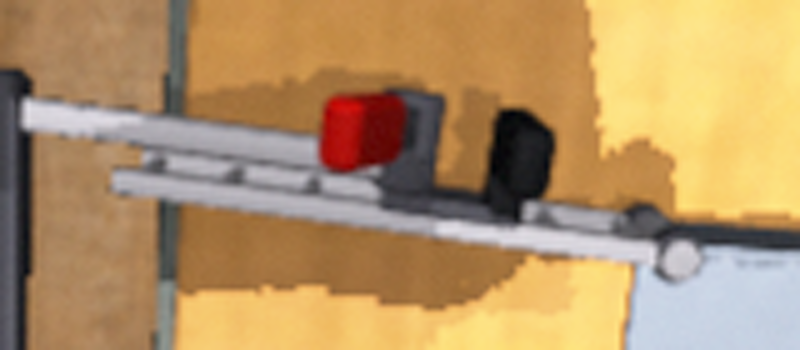

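Grip is at (.475,.230) and lever at (.440,.232), so the gate is where I left it. Going back down over them.

```bash
python3 -m jog '{"translation":[[1,1,-2.5],[4,1.95,-5.1],[8,1.95,-5.1],[12,1.95,-5.1],[15,1.95,-5.1],[17.5,1.95,-5.1],[19.5,1.95,-5.1],[20.1,1.95,-5.1]],"rot":[[0.06,0,0],[0.127,0.004,0.003],[0.127,0.004,0.003],[0.127,0.004,0.003],[0.127,0.004,0.003],[0.127,0.004,0.003],[0.127,0.004,0.003],[0.127,0.004,0.003]],"claw":[1,1,1,1,1,1,1,1]}'
python3 - <<'E'
from h import *
from station import robot
s=st();print(s["ee_rot"].round(3).tolist());rel(s,[.464,.228,.0855],down(-.038))
r=robot.snapshot("wrist");crop(r,110,150,400,360,"pics/w17.png",2.5)
E
```

```text
t: 21.45
position: [0.4624, 0.2271, 0.0834]
ee_rot: [[-0.004, 0.999, -0.038], [-0.001, -0.038, -0.999], [-1.0, -0.004, 0.002]]
contact_force: [-0.4, -0.1, 1.0]
finger_gap: 0.999
t 21.45 p [0.4624 0.2271 0.0834] q [ 0.331  0.227 -0.456  0.892 -0.     1.94 ] F [-0.4 -0.1  1. ] gap 0.999
[[-0.004, 0.999, -0.038], [-0.001, -0.038, -0.999], [-1.0, -0.004, 0.002]]
t cm [-0.21  0.15 -0.09] rot [-0.     0.002  0.004]
```

View pics/w17.png

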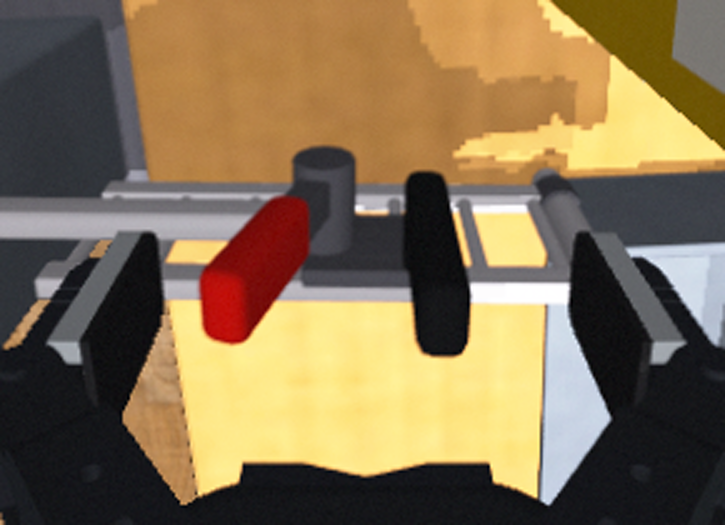

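The pads again straddle lever and grip. Squeezing.

```bash
python3 -m jog '{"translation":[[-0.2,0.1,-0.1],[-0.2,0.15,-0.1],[-0.2,0.15,-0.1],[-0.2,0.15,-0.1],[-0.2,0.15,-0.1],[-0.2,0.15,-0.1],[-0.2,0.15,-0.1],[-0.2,0.15,-0.1]],"rot":[[0,0,0],[0,0,0],[0,0,0],[0,0,0],[0,0,0],[0,0,0],[0,0,0],[0,0,0]],"claw":[0.9,0.7,0.55,0.45,0.35,0.3,0.3,0.3]}'
python3 - <<'E'
from h import *
s=st();y=s["ee_rot"][:,1];q0=np.pi/2+.013-np.arctan2(y[1],y[0]);print("q",q0)
H=np.array([.519,.2047]);p0=np.array([.4995,.1466])
for q1 in (.8,0.0):
  for a in np.linspace(q0,q1,9)[1:]:
    c,n=np.cos(a),np.sin(a);M=np.array([[c,n],[-n,c]]);p=H+M@(p0-H)
    c,n=np.cos(q0),np.sin(q0);pe=H+np.array([[c,n],[-n,c]])@(p0-H)
    dp=s["ee_rot"].T@np.r_[p-s["position"][:2],0]*100
    print(round(a-q0,2),dp.round(2),p.round(4),pe.round(4))
E
```

```text
t: 22.3
position: [0.4645, 0.2284, 0.0869]
ee_rot: [[-0.003, 0.999, -0.039], [-0.001, -0.039, -0.999], [-1.0, -0.003, 0.001]]
contact_force: [-1.4, -0.7, 5.9]
finger_gap: 0.384
t 22.3 p [0.4645 0.2284 0.0869] q [ 0.332  0.226 -0.448  0.9    0.     1.941] F [-1.4 -0.7  5.9] gap 0.384
q 1.6223558696923823
-0.1 [ 0.   -0.43  0.74] [0.46   0.2212] [0.462  0.2272]
-0.21 [ 0.   -0.54  1.36] [0.4586 0.2151] [0.462  0.2272]
-0.31 [ 0.   -0.59  1.98] [0.4579 0.2088] [0.462  0.2272]
-0.41 [ 0.   -0.58  2.61] [0.4578 0.2025] [0.462  0.2272]
-0.51 [ 0.   -0.5   3.24] [0.4583 0.1962] [0.462  0.2272]
-0.62 [ 0.   -0.35  3.85] [0.4595 0.19  ] [0.462  0.2272]
-0.72 [ 0.   -0.15  4.45] [0.4613 0.184 ] [0.462  0.2272]
-0.82 [0.   0.12 5.02] [0.4637 0.1782] [0.462  0.2272]
-0.2 [ 0.   -0.54  1.34] [0.4586 0.2152] [0.462  0.2272]
-0.41 [ 0.   -0.58  2.58] [0.4577 0.2028] [0.462  0.2272]
-0.61 [ 0.   -0.37  3.8 ] [0.4594 0.1905] [0.462  0.2272]
-0.81 [0.   0.08 4.96] [0.4634 0.1788] [0.462  0.2272]
-1.01 [0.   0.76 6.  ] [0.4698 0.1682] [0.462  0.2272]
-1.22 [0.   1.63 6.88] [0.4782 0.159 ] [0.462  0.2272]
-1.42 [-0.    2.66  7.57] [0.4882 0.1517] [0.462  0.2272]
-1.62 [-0.    3.81  8.04] [0.4995 0.1466] [0.462  0.2272]
```

```bash
python3 -m jog '{"translation":[[0,-0.2,0.64],[0,-0.35,1.28],[0,-0.42,1.9],[0,-0.45,2.55],[0,-0.4,3.2],[0,-0.28,3.83],[0,-0.1,4.43],[0,0.15,5.0]],"rot":[[-0.1,0,0],[-0.21,0,0],[-0.31,0,0],[-0.41,0,0],[-0.51,0,0],[-0.62,0,0],[-0.72,0,0],[-0.82,0,0]],"claw":[0.3,0.3,0.3,0.3,0.3,0.3,0.3,0.3]}'
python3 - <<'E'
from h import *
s=st();y=s["ee_rot"][:,1];q0=np.pi/2+.013-np.arctan2(y[1],y[0]);print("q",q0)
H=np.array([.519,.2047]);p0=np.array([.4995,.1466])
for a in np.linspace(q0,0.05,9)[1:]:
    c,n=np.cos(a),np.sin(a);M=np.array([[c,n],[-n,c]]);p=H+M@(p0-H)
    dp=s["ee_rot"].T@np.r_[p-s["position"][:2],0]*100
    print(round(a-q0,2),dp.round(2))
E
```

```text
t: 23.1
position: [0.4646, 0.1792, 0.087]
ee_rot: [[-0.002, 0.706, 0.708], [0.001, 0.708, -0.706], [-1.0, -0.0, -0.002]]
contact_force: [1.1, 5.9, -4.2]
finger_gap: 0.383
t 23.1 p [0.4646 0.1792 0.087 ] q [ 0.237  0.193 -0.491  0.889  0.002  1.021] F [ 1.1  5.9 -4.2] gap 0.383
q 0.7966036336913915
-0.09 [-0.   -0.3   0.58]
-0.19 [-0.   -0.41  1.14]
-0.28 [-0.   -0.47  1.7 ]
-0.37 [-0.01 -0.47  2.28]
-0.47 [-0.01 -0.43  2.85]
-0.56 [-0.01 -0.33  3.41]
-0.65 [-0.01 -0.17  3.96]
-0.75 [-0.01  0.03  4.49]
```

```bash
python3 -m jog '{"translation":[[0,-0.25,0.55],[0,-0.4,1.14],[0,-0.47,1.7],[0,-0.47,2.28],[0,-0.43,2.85],[0,-0.33,3.41],[0,-0.17,3.96],[0,0.03,4.49]],"rot":[[-0.09,0,0],[-0.19,0,0],[-0.28,0,0],[-0.37,0,0],[-0.47,0,0],[-0.56,0,0],[-0.65,0,0],[-0.75,0,0]],"claw":[0.3,0.3,0.3,0.3,0.3,0.3,0.3,0.3]}'
python3 - <<'E'
from h import *
from station import robot
s=st();y=s["ee_rot"][:,1];q0=np.pi/2+.013-np.arctan2(y[1],y[0]);print("q",q0)
H=np.array([.519,.2047]);p0=np.array([.4995,.1466])
for a in (0,-.03):
    c,n=np.cos(a),np.sin(a);M=np.array([[c,n],[-n,c]]);p=H+M@(p0-H)
    dp=s["ee_rot"].T@np.r_[p-s["position"][:2],0]*100
    print(round(a-q0,2),dp.round(2))
r=robot.snapshot("wrist");crop(r,110,150,400,360,"pics/w18.png",2.5)
r=robot.snapshot("side");crop(r,150,160,310,280,"pics/s18.png",5)
E
```

```text
t: 23.9
position: [0.4966, 0.1477, 0.087]
ee_rot: [[-0.002, 0.029, 1.0], [0.0, 1.0, -0.029], [-1.0, 0.0, -0.002]]
contact_force: [-0.3, 4.0, -1.4]
finger_gap: 0.385
t 23.9 p [0.4966 0.1477 0.087 ] q [ 0.164  0.226 -0.448  0.899  0.001  0.192] F [-0.3  4.  -1.4] gap 0.385
q 0.04165178168920347
-0.04 [-0.   -0.1   0.29]
-0.07 [-0.   -0.15  0.47]
```

View pics/w18.png

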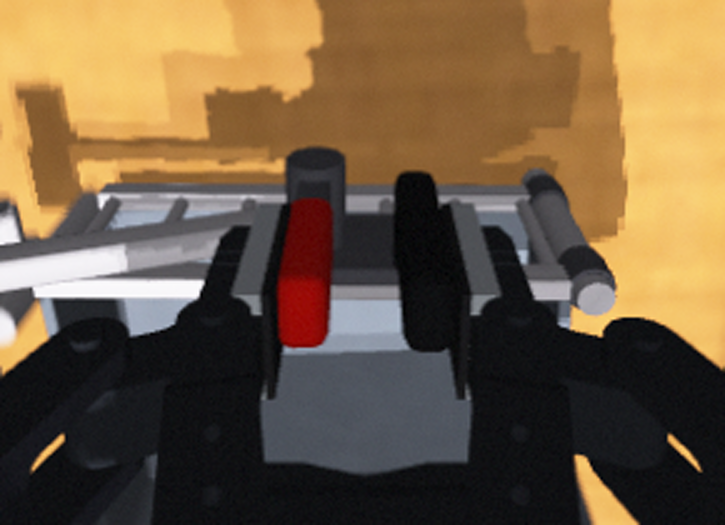

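View pics/s18.png

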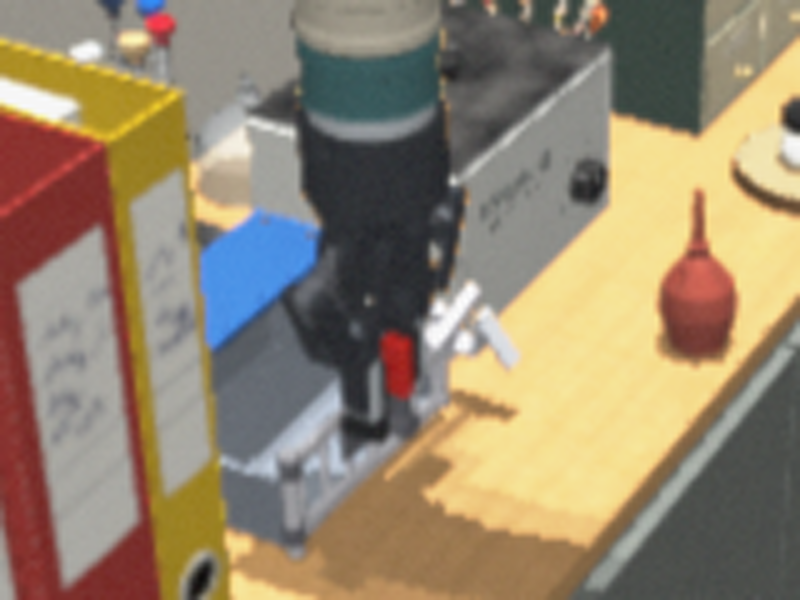

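```bash
python3 -m jog '{"translation":[[0,-0.05,0.15],[0,-0.1,0.3],[0,-0.1,0.4],[0,-0.1,0.45],[0,-0.1,0.45],[0,-0.1,0.45],[0,-0.1,0.45],[0,-0.1,0.45]],"rot":[[-0.02,0,0],[-0.04,0,0],[-0.05,0,0],[-0.05,0,0],[-0.05,0,0],[-0.05,0,0],[-0.05,0,0],[-0.05,0,0]],"claw":[0.3,0.3,0.3,0.3,0.3,0.3,0.3,0.3]}'
python3 - <<'E'
from h import *
s=st();y=s["ee_rot"][:,1];print("q",np.pi/2+.013-np.arctan2(y[1],y[0]))
E
```

```text
t: 24.8
position: [0.4994, 0.1465, 0.0869]
ee_rot: [[-0.005, -0.018, 1.0], [0.001, 1.0, 0.018], [-1.0, 0.001, -0.005]]
contact_force: [-5.1, 2.3, 2.9]
finger_gap: 0.39
t 24.8 p [0.4994 0.1465 0.0869] q [ 0.16   0.232 -0.441  0.904  0.001  0.143] F [-5.1  2.3  2.9] gap 0.39
q -0.004695290078685854
```

Against the stop (x force -5 N, q about 0). Releasing here so the bar drops.

```bash
python3 -m jog '{"translation":[[0,0,0],[0,0,0],[0,0,0],[0,0,0],[0,0,0],[0,0,0],[0,0,0],[0,0,0]],"rot":[[0,0,0],[0,0,0],[0,0,0],[0,0,0],[0,0,0],[0,0,0],[0,0,0],[0,0,0]],"claw":[0.45,0.55,0.65,0.75,0.85,0.85,0.85,0.85]}'
python3 -m jog '{"translation":[[-2,0,0],[-5,0,0],[-8,0,0],[-11,0,0],[-14,0,-1],[-17,0,-3],[-17,0,-5],[-17,0,-5]],"rot":[[0,0,0],[0,0,0],[0,0,0],[0,0,0],[0,0,0],[0,0,0],[0,0,0],[0,0,0]],"claw":[0.85,0.85,0.85,0.85,0.85,0.85,0.85,0.85]}'
python3 - <<'E'
from h import *
from station import robot
s=st();r=robot.snapshot("wrist");crop(r,175,175,335,325,"pics/w19.png",5)
pickle.dump((s,r),open("w19.pkl","wb"))
r=robot.snapshot("side");crop(r,150,160,310,280,"pics/s19.png",5)
r=robot.snapshot("top");crop(r,110,140,250,230,"pics/t19.png",5)
E
```

```text
t: 25.6
position: [0.4994, 0.1466, 0.0869]
ee_rot: [[-0.005, -0.018, 1.0], [0.001, 1.0, 0.018], [-1.0, 0.001, -0.005]]
contact_force: [-1.4, 0.2, -0.4]
finger_gap: 0.851
t: 26.4
position: [0.4489, 0.1457, 0.2584]
ee_rot: [[-0.004, -0.018, 1.0], [0.001, 1.0, 0.018], [-1.0, 0.001, -0.004]]
contact_force: [0.8, -0.3, 0.4]
finger_gap: 0.85
t 26.4 p [0.4489 0.1457 0.2584] q [ 0.176 -0.003 -0.316  1.262  0.002  0.157] F [ 0.8 -0.3  0.4] gap 0.85
```

View pics/w19.png

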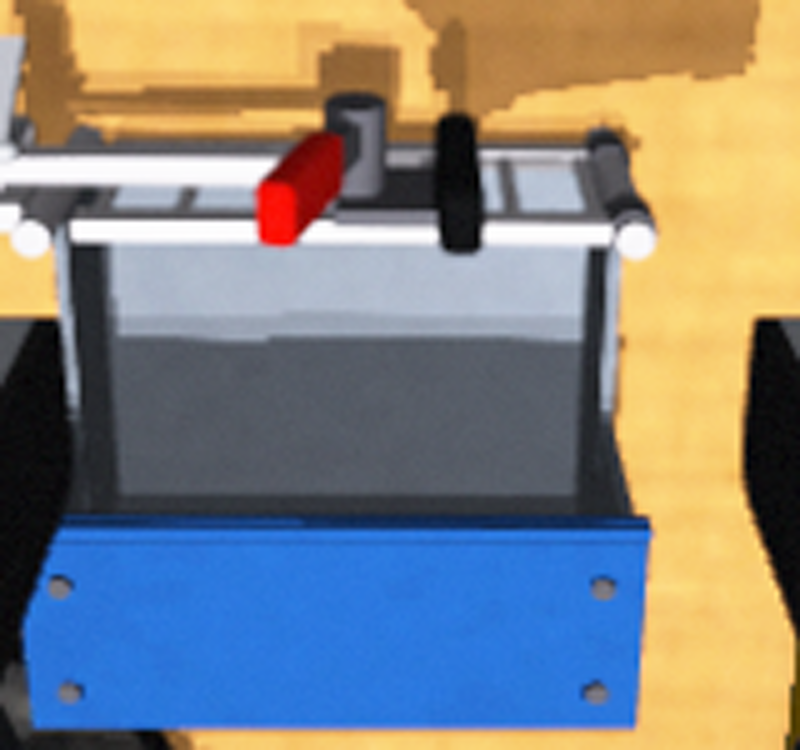

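View pics/s19.png

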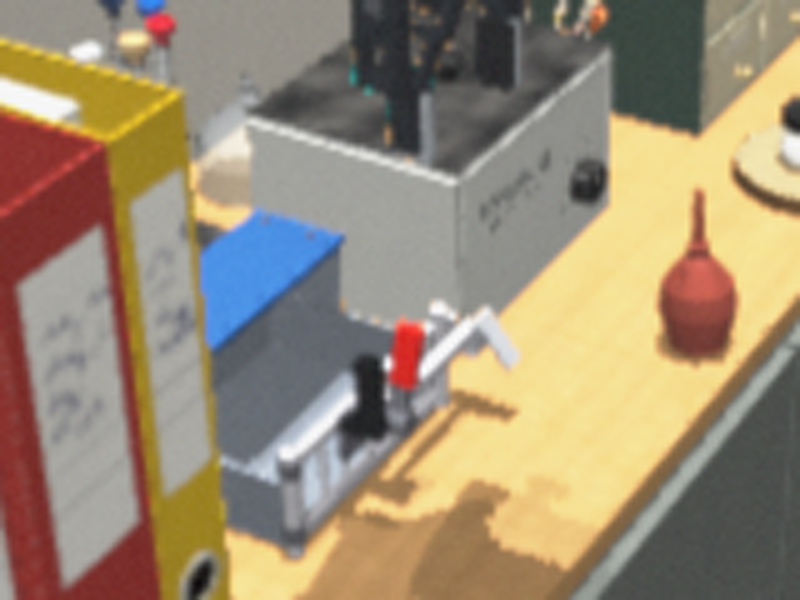

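The wrist and side views show the gate shut, the lever leaning at rest and the bar level. I'll check the catch up close and compare with the start picture.

```bash
python3 - <<'E'
from h import *
from station import robot
s,r=pickle.load(open("w19.pkl","rb"));s1,r1=pickle.load(open("w1.pkl","rb"))
a=r["img"][170:240,145:265];b=r1["img"][170:240,160:280]
cv2.imwrite("pics/cmp.png",np.vstack([cv2.resize(x,None,fx=4,fy=4,interpolation=cv2.INTER_CUBIC) for x in(a,b)]))
s0,d=pickle.load(open("snap0.pkl","rb"))
sd=robot.snapshot("side")["img"];A=sd[150:320,170:300];B=d["side"]["img"][150:320,170:300]
D=cv2.absdiff(sd,d["side"]["img"]).max(2);cv2.imwrite("pics/diffs.png",(D>40).astype(np.uint8)*255)
t=robot.snapshot("top");crop(t,110,160,410,240,"pics/t20.png",2.6)
cv2.imwrite("pics/sfin.png",cv2.resize(np.hstack([A,B]),None,fx=3,fy=3,interpolation=cv2.INTER_CUBIC))
E
```

```text
(no output)
```

View pics/cmp.png

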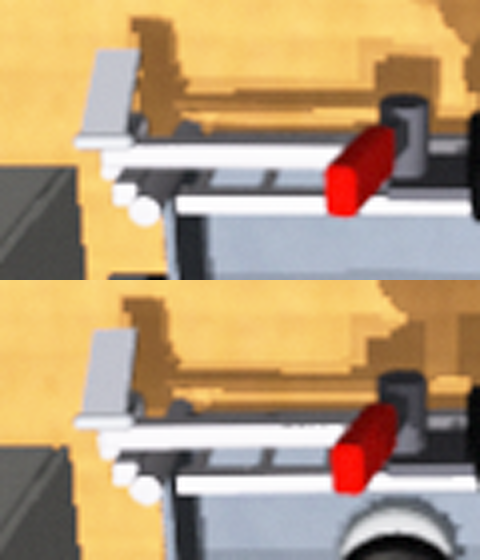

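View pics/sfin.png

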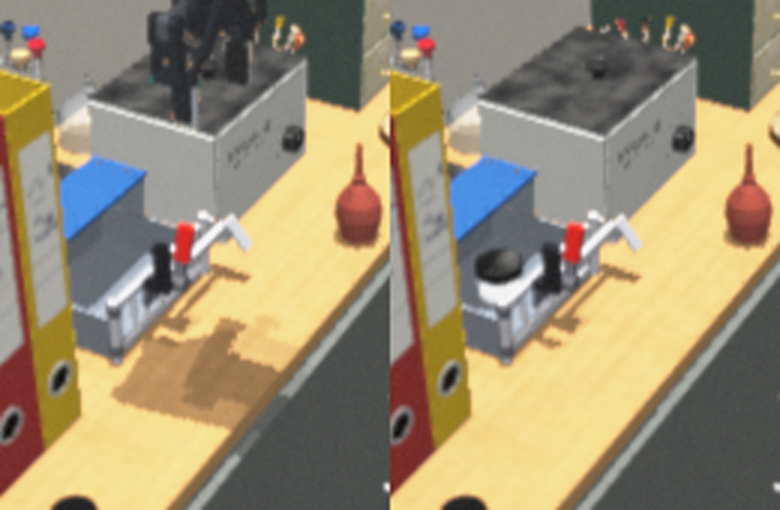

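View pics/diffs.png

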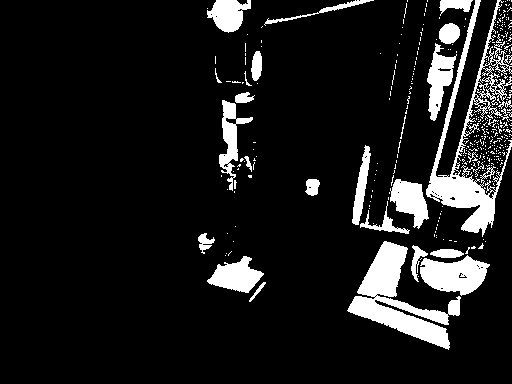

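View pics/t20.png

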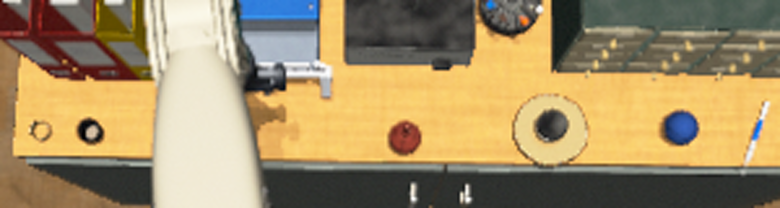

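```bash
python3 - <<'E'
from h import *
s0,d=pickle.load(open("snap0.pkl","rb"));t=d["top"]
print(onz(t,110+551/2.6-.3,160+125.5/2.6-.3,.054),onz(t,110+550/2.6-.3,160+129.5/2.6-.3,.014))
from station import robot
st();print(robot.close_job())
E
```

```text
[ 0.43747302 -0.29208496  0.054     ] [ 0.43750951 -0.29567257  0.014     ]
t 26.65 p [0.4506 0.1455 0.2564] q [ 1.75e-01  2.00e-03 -3.15e-01  1.26e+00  1.00e-03  1.57e-01] F [-0.5  0.2 -0.5] gap 0.853
the job is handed in; nothing more can be done
None
```

The job is done and handed in at 26.7 s of the 72 s allowed. I squeezed the lever against the grip, swung the gate to about 1.6 rad and took the jar out from under the roof. The jar now stands upright on the disc. Then I squeezed again, swung the gate shut and released it so the bar dropped.

**Latch:** the last wrist picture shows the bar level in its catch, looking the same as in the start picture, with the gate against its stop (measured angle about 0).

**Jar:** it is upright. The top view puts it about 4 mm off the disc centre, with an estimating error of about 2 mm. Disc-centre estimates from the different cameras disagreed by 2–4 mm, so I aimed between them.

**Other objects:** the side-camera difference against the start shows no change at the blower, loupe or ball.

**Robot:** it ended touching nothing. Forces in the state readings I took after each move stayed low, with one brief reading of about 16 N when joint 3 reached the end of its range during the approach to the jar; it was gone at the next reading.

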